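# Put the breakfast jam away: pack, lid, slide into the bay

### The job

Put the breakfast jam away: stand every jam jar upright inside the white tub, then close the tub with the one lid of the three that fits it - try them - pressing it down until it sits flush under both clips, and only then push the closed tub along the rollers until it is fully home against the end of the bay. Tidy up by laying the two spare lids flat, side by side, on the cork mat where the jars stood; do not disturb the mug, salt shaker, spoon or egg cup.

Things in the scene. Friction and masses are not known exactly. Their poses are not given: they have to be found in the camera images.
- shelf: roller shelf fixed to the table, a straight track along its y axis; origin on the table below its middle. White fill plate from y = -230 to -80 mm, then 10 free steel rollers, their tops level with it, 30 mm above the table. Wooden rails both sides, tops 45 mm above the table, inner faces at x = +-57 mm (3 mm play for a tub). The -y end is open, to push from
- home (a point): on the shelf: where a tub's origin is when fully home in the bay, its end against the end wall; +y is the way in. The bay is the +y end of the track: grey walls 70 mm high above the table along both sides, and across the end
- tub_a: exactly one of three look-alike tubs a, b, c is there in a run, on the fill plate, its length along the track. Insulated white lunch tub, outside 150 mm (its y) x 108 mm (its x) x 78 mm tall, open on top, inner floor 5 mm up, 0.4 kg. Origin: centre of its underside. Mouths differ in steps of 10 x 8 mm: 122 to 142 mm along y, 82 to 98 mm along x
- tub_b: as tub_a. Each tub has a sprung steel clip, 30 mm wide, mid-way along each long side; it stands 21 mm above the rim and reaches 4.5 mm in over it. A lid pressed straight down pushes both clips outward (some 5 to 10 N in all) and they snap back over its plate and lock it; a lid laid on unpressed stays up on the clips
- tub_c: as tub_a
- lid_1: one of three lids alike from above: bamboo plate 148 mm (its y) x 106 mm (its x), rib handle on its centre, 80 mm long along y, 16 mm wide, to be gripped across. A 10 mm deep plug below the plate enters the tub's mouth. Origin: centre of the plug's underside; plate from z = 10 to 15 mm, handle 15 to 45 mm. Lies flat on its plug, 0.12 kg. Same either way round
- lid_2: as lid_1. The plugs differ in steps of 10 x 8 mm: only one lid fits the tub of the run (2 mm play all round); its length goes along the tub's, and seated its origin is 68 mm above the tub's. The others are too long or too wide and stay about 10 mm higher however pressed. Which lid fits changes with the tub: find it by trying
- lid_3: as lid_1
- mat: cork place mat fixed to the table, 150 mm (its x) x 270 mm (its y), 3 mm thick; origin at the centre of its underside. The jars stand on it at the start; two lids fit on it side by side, their lengths along its x, centres about 130 mm apart
- jar_1: small closed glass jam jar with a steel cap, a plain upright cylinder 34 mm across and 60 mm tall, 0.11 kg; origin at the centre of its underside. Two or three of jar_1 to jar_4 are there in a run, on the mat. Three fit upright in any tub in one row along its length, 40 mm apart
- jar_2: as jar_1
- jar_3: as jar_1
- jar_4: as jar_1
- mug: bystander: white mug, 80 mm across, 90 mm tall
- shaker: bystander: white salt shaker, 36 mm across, 80 mm tall
- spoon: bystander: a spoon lying on the table, 150 mm
- eggcup: bystander: blue egg cup, 48 mm across, 55 mm tall

How it is judged:
On the way, in this order (a step that is already met when the one before it is completed fails the run):
1. every jar stands in the tub (horizontal distance between each of jar_1, jar_2, jar_3, jar_4 and tub_a below 0.066 m and z of each of jar_1, jar_2, jar_3, jar_4 in the frame of tub_a below 0.012 m and horizontal distance between each of jar_1, jar_2, jar_3, jar_4 and tub_b below 0.066 m and z of each of jar_1, jar_2, jar_3, jar_4 in the frame of tub_b below 0.012 m and horizontal distance between each of jar_1, jar_2, jar_3, jar_4 and tub_c below 0.066 m and z of each of jar_1, jar_2, jar_3, jar_4 in the frame of tub_c below 0.012 m and angle between each of jar_1, jar_2, jar_3, jar_4's own z axis and vertical below 0.2 rad), for 0.2 s.
2. a lid is snapped on (only the fitting one can be) over the jars (horizontal distance between each of jar_1, jar_2, jar_3, jar_4 and tub_a below 0.066 m and z of each of jar_1, jar_2, jar_3, jar_4 in the frame of tub_a below 0.012 m and horizontal distance between each of jar_1, jar_2, jar_3, jar_4 and tub_b below 0.066 m and z of each of jar_1, jar_2, jar_3, jar_4 in the frame of tub_b below 0.012 m and horizontal distance between each of jar_1, jar_2, jar_3, jar_4 and tub_c below 0.066 m and z of each of jar_1, jar_2, jar_3, jar_4 in the frame of tub_c below 0.012 m and ((z of lid_1 in the frame of tub_a below 0.0705 m and horizontal distance between lid_1 and tub_a below 0.008 m and angle between the z axis of lid_1 and the z axis of tub_a, either way round below 0.04 rad) or (z of lid_2 in the frame of tub_a below 0.0705 m and horizontal distance between lid_2 and tub_a below 0.008 m and angle between the z axis of lid_2 and the z axis of tub_a, either way round below 0.04 rad) or (z of lid_3 in the frame of tub_a below 0.0705 m and horizontal distance between lid_3 and tub_a below 0.008 m and angle between the z axis of lid_3 and the z axis of tub_a, either way round below 0.04 rad)) and ((z of lid_1 in the frame of tub_b below 0.0705 m and horizontal distance between lid_1 and tub_b below 0.008 m and angle between the z axis of lid_1 and the z axis of tub_b, either way round below 0.04 rad) or (z of lid_2 in the frame of tub_b below 0.0705 m and horizontal distance between lid_2 and tub_b below 0.008 m and angle between the z axis of lid_2 and the z axis of tub_b, either way round below 0.04 rad) or (z of lid_3 in the frame of tub_b below 0.0705 m and horizontal distance between lid_3 and tub_b below 0.008 m and angle between the z axis of lid_3 and the z axis of tub_b, either way round below 0.04 rad)) and ((z of lid_1 in the frame of tub_c below 0.0705 m and horizontal distance between lid_1 and tub_c below 0.008 m and angle between the z axis of lid_1 and the z axis of tub_c, either way round below 0.04 rad) or (z of lid_2 in the frame of tub_c below 0.0705 m and horizontal distance between lid_2 and tub_c below 0.008 m and angle between the z axis of lid_2 and the z axis of tub_c, either way round below 0.04 rad) or (z of lid_3 in the frame of tub_c below 0.0705 m and horizontal distance between lid_3 and tub_c below 0.008 m and angle between the z axis of lid_3 and the z axis of tub_c, either way round below 0.04 rad))), for 0.3 s.
3. the closed tub is fully home in the bay (((z of lid_1 in the frame of tub_a below 0.0705 m and horizontal distance between lid_1 and tub_a below 0.008 m and angle between the z axis of lid_1 and the z axis of tub_a, either way round below 0.04 rad) or (z of lid_2 in the frame of tub_a below 0.0705 m and horizontal distance between lid_2 and tub_a below 0.008 m and angle between the z axis of lid_2 and the z axis of tub_a, either way round below 0.04 rad) or (z of lid_3 in the frame of tub_a below 0.0705 m and horizontal distance between lid_3 and tub_a below 0.008 m and angle between the z axis of lid_3 and the z axis of tub_a, either way round below 0.04 rad)) and ((z of lid_1 in the frame of tub_b below 0.0705 m and horizontal distance between lid_1 and tub_b below 0.008 m and angle between the z axis of lid_1 and the z axis of tub_b, either way round below 0.04 rad) or (z of lid_2 in the frame of tub_b below 0.0705 m and horizontal distance between lid_2 and tub_b below 0.008 m and angle between the z axis of lid_2 and the z axis of tub_b, either way round below 0.04 rad) or (z of lid_3 in the frame of tub_b below 0.0705 m and horizontal distance between lid_3 and tub_b below 0.008 m and angle between the z axis of lid_3 and the z axis of tub_b, either way round below 0.04 rad)) and ((z of lid_1 in the frame of tub_c below 0.0705 m and horizontal distance between lid_1 and tub_c below 0.008 m and angle between the z axis of lid_1 and the z axis of tub_c, either way round below 0.04 rad) or (z of lid_2 in the frame of tub_c below 0.0705 m and horizontal distance between lid_2 and tub_c below 0.008 m and angle between the z axis of lid_2 and the z axis of tub_c, either way round below 0.04 rad) or (z of lid_3 in the frame of tub_c below 0.0705 m and horizontal distance between lid_3 and tub_c below 0.008 m and angle between the z axis of lid_3 and the z axis of tub_c, either way round below 0.04 rad)) and horizontal distance between each of tub_a, tub_b, tub_c and home below 0.008 m and z of each of tub_a, tub_b, tub_c in the frame of home below 0.006 m and angle between each of tub_a, tub_b, tub_c's own z axis and vertical below 0.06 rad and linear speed of each of tub_a, tub_b, tub_c below 0.02 m/s), for 0.3 s.
At the end, for the whole second after the job is handed in: Every jar stands upright (within 0.2 rad) in the tub; the fitting lid is seated on it (within 2.5 mm, under both clips); the tub stands level, at rest, within 8 mm of home; the two spare lids lie flat on the mat, their centres at least 20 mm inside its edges (all of step 1 and horizontal distance between each of tub_a, tub_b, tub_c and home below 0.008 m and z of each of tub_a, tub_b, tub_c in the frame of home below 0.006 m and angle between each of tub_a, tub_b, tub_c's own z axis and vertical below 0.06 rad and linear speed of each of tub_a, tub_b, tub_c below 0.02 m/s and ((z of lid_1 in the frame of tub_a below 0.0705 m and horizontal distance between lid_1 and tub_a below 0.008 m and angle between the z axis of lid_1 and the z axis of tub_a, either way round below 0.04 rad and (x of lid_2 in the frame of mat between -0.05 and 0.05 m and y of lid_2 in the frame of mat between -0.115 and 0.115 m and height (world z) of lid_2 below 0.01 m) and (x of lid_3 in the frame of mat between -0.05 and 0.05 m and y of lid_3 in the frame of mat between -0.115 and 0.115 m and height (world z) of lid_3 below 0.01 m)) or (z of lid_2 in the frame of tub_a below 0.0705 m and horizontal distance between lid_2 and tub_a below 0.008 m and angle between the z axis of lid_2 and the z axis of tub_a, either way round below 0.04 rad and (x of lid_1 in the frame of mat between -0.05 and 0.05 m and y of lid_1 in the frame of mat between -0.115 and 0.115 m and height (world z) of lid_1 below 0.01 m) and (x of lid_3 in the frame of mat between -0.05 and 0.05 m and y of lid_3 in the frame of mat between -0.115 and 0.115 m and height (world z) of lid_3 below 0.01 m)) or (z of lid_3 in the frame of tub_a below 0.0705 m and horizontal distance between lid_3 and tub_a below 0.008 m and angle between the z axis of lid_3 and the z axis of tub_a, either way round below 0.04 rad and (x of lid_1 in the frame of mat between -0.05 and 0.05 m and y of lid_1 in the frame of mat between -0.115 and 0.115 m and height (world z) of lid_1 below 0.01 m) and (x of lid_2 in the frame of mat between -0.05 and 0.05 m and y of lid_2 in the frame of mat between -0.115 and 0.115 m and height (world z) of lid_2 below 0.01 m))) and ((z of lid_1 in the frame of tub_b below 0.0705 m and horizontal distance between lid_1 and tub_b below 0.008 m and angle between the z axis of lid_1 and the z axis of tub_b, either way round below 0.04 rad and (x of lid_2 in the frame of mat between -0.05 and 0.05 m and y of lid_2 in the frame of mat between -0.115 and 0.115 m and height (world z) of lid_2 below 0.01 m) and (x of lid_3 in the frame of mat between -0.05 and 0.05 m and y of lid_3 in the frame of mat between -0.115 and 0.115 m and height (world z) of lid_3 below 0.01 m)) or (z of lid_2 in the frame of tub_b below 0.0705 m and horizontal distance between lid_2 and tub_b below 0.008 m and angle between the z axis of lid_2 and the z axis of tub_b, either way round below 0.04 rad and (x of lid_1 in the frame of mat between -0.05 and 0.05 m and y of lid_1 in the frame of mat between -0.115 and 0.115 m and height (world z) of lid_1 below 0.01 m) and (x of lid_3 in the frame of mat between -0.05 and 0.05 m and y of lid_3 in the frame of mat between -0.115 and 0.115 m and height (world z) of lid_3 below 0.01 m)) or (z of lid_3 in the frame of tub_b below 0.0705 m and horizontal distance between lid_3 and tub_b below 0.008 m and angle between the z axis of lid_3 and the z axis of tub_b, either way round below 0.04 rad and (x of lid_1 in the frame of mat between -0.05 and 0.05 m and y of lid_1 in the frame of mat between -0.115 and 0.115 m and height (world z) of lid_1 below 0.01 m) and (x of lid_2 in the frame of mat between -0.05 and 0.05 m and y of lid_2 in the frame of mat between -0.115 and 0.115 m and height (world z) of lid_2 below 0.01 m))) and ((z of lid_1 in the frame of tub_c below 0.0705 m and horizontal distance between lid_1 and tub_c below 0.008 m and angle between the z axis of lid_1 and the z axis of tub_c, either way round below 0.04 rad and (x of lid_2 in the frame of mat between -0.05 and 0.05 m and y of lid_2 in the frame of mat between -0.115 and 0.115 m and height (world z) of lid_2 below 0.01 m) and (x of lid_3 in the frame of mat between -0.05 and 0.05 m and y of lid_3 in the frame of mat between -0.115 and 0.115 m and height (world z) of lid_3 below 0.01 m)) or (z of lid_2 in the frame of tub_c below 0.0705 m and horizontal distance between lid_2 and tub_c below 0.008 m and angle between the z axis of lid_2 and the z axis of tub_c, either way round below 0.04 rad and (x of lid_1 in the frame of mat between -0.05 and 0.05 m and y of lid_1 in the frame of mat between -0.115 and 0.115 m and height (world z) of lid_1 below 0.01 m) and (x of lid_3 in the frame of mat between -0.05 and 0.05 m and y of lid_3 in the frame of mat between -0.115 and 0.115 m and height (world z) of lid_3 below 0.01 m)) or (z of lid_3 in the frame of tub_c below 0.0705 m and horizontal distance between lid_3 and tub_c below 0.008 m and angle between the z axis of lid_3 and the z axis of tub_c, either way round below 0.04 rad and (x of lid_1 in the frame of mat between -0.05 and 0.05 m and y of lid_1 in the frame of mat between -0.115 and 0.115 m and height (world z) of lid_1 below 0.01 m) and (x of lid_2 in the frame of mat between -0.05 and 0.05 m and y of lid_2 in the frame of mat between -0.115 and 0.115 m and height (world z) of lid_2 below 0.01 m))) and angle between each of lid_1, lid_2, lid_3's own z axis and vertical below 0.1 rad); the robot touches nothing.
It fails at once if the mug is disturbed (moved more than 50 mm) (distance of mug from where it was at the start of the episode above 0.05 m).
It fails at once if the shaker is disturbed (moved more than 50 mm) (distance of shaker from where it was at the start of the episode above 0.05 m).
It fails at once if the spoon is disturbed (moved more than 50 mm) (distance of spoon from where it was at the start of the episode above 0.05 m).
It fails at once if the eggcup is disturbed (moved more than 50 mm) (distance of eggcup from where it was at the start of the episode above 0.05 m).
Of tub_a, tub_b, tub_c only 1 to 1 are there at a start; the rules pass over those that are not, and their reading is None.
Of jar_1, jar_2, jar_3, jar_4 only 2 to 3 are there at a start; the rules pass over those that are not, and their reading is None.
At some moment in a run one of lid_1, lid_2, lid_3 may be knocked a few centimetres aside while the robot is not near it.
It also fails if it takes over 210 s, if anything falls off the work surface, if the arm or the gripper's body presses on something with over 40 N, if the wrist force passes 120 N, or if a joint passes its speed limit or range.

### The arm

A 7-joint arm with a two-finger parallel gripper is mounted at the origin on the work surface. World frame = base frame: x ahead of the robot, y to its left, z up, the work surface at z = 0. Lengths are in m, angles in rad, forces in N, time in s.
With the tool pointing down it reaches from about 0.425 to 0.95 m from the base axis. Payload 16.7 kg.
Tool frame: the origin (TCP) lies between the finger pads; the fingertips stand 8 mm ahead of it and the grasp point (between the pads) lies 11 mm behind it (bot.nose_length is the distance from the TCP to the fingertips, in m); y points along the fingers, z is the direction in which the jaws open and shut, and the axes are right-handed (so a half turn about y gives the same grasp; the last joint's range is limited). The gripper opens to 94 mm and grips with 3 to 60 N. Pads are 16 mm wide; open, the fingers measure 119 mm over their backs; the gripper's body (75 mm by 177 mm) begins 78 mm behind the grasp point.
Start: joints at [1.008, 0.426, 0.074, 1.606, -0.034, 1.111, -0.067], TCP at [0.271, -0.618, 0.213] pointing down, gripper open.
Joint ranges: [-2.85, 2.85], [-0.5, 2.14], [-1.23, 1.37], [0.21, 2.46], [-1.02, 4.16], [0.16, 2.05], [-2.73, 2.73]. Speed limits (rad/s): [1.89, 1.89, 2.39, 2.39, 3.01, 3.01, 3.01].

### API

Orientations are given as a unit quaternion [w, x, y, z].
In Python, from rig import monitor, grab_frame, workorder, bot gives the robot as it stands. The module is installed in compiled form; this text tells all that it offers.
- The arm moves only by the shell command python3 -m pendant 'ROWS'. ROWS is JSON, a list that holds one entry, the list of rows, each a list of 5 numbers: the shift along the world's x, y, z in m, then the turn about the world's z in degrees, then the finger opening in m, from 0 to 0.094. A call has 1 to 10 rows; each row is the pose to reach, as a shift and turn from the pose measured when the call began; what a row does not reach only later rows make up. A row lasts 1/8 s, in which the tool goes at most 62.5 mm and 10.7 degrees, less where a joint would pass 70% of its speed; a pose out of reach is approached as far as the arm can. A call with a gripper value outside its range is refused whole. The fingers move at their own pace and stop on an object; the grip force is fixed at half the most. Time passes only in rows, so rows that repeat a pose let the fingers close. It gives the time, the measured TCP pose, the force and the opening at its end, in the units of the state.
- monitor.state(): the state, without advancing time (a new reading comes with each control period).
- grab_frame(name): name is "side" or "top" or "wrist"; returns a dict with "image" (420x560x3 uint8, red, green, blue), "fx", "fy", "cx", "cy" (pixels), "distortion" ([k1, k2, p1, p2, k3] as OpenCV has them; the pictures are not rectified), "world_to_cam" (4x4, takes a point from world to camera coordinates). Camera axes: x right, y down, z forward; pixel columns grow to the right and rows downward; lengths in m; the calibration is good to about 2 mm. A picture is of the moment at which its call begins. There is no depth.
- workorder.close_job(): hands the job in, once; it reports no verdict.
The state is a dict: "clock": time; "qpos": joint angles; "qd": joint speeds; "tau": joint torques, N m; "eef_pos": TCP position; "orientation": TCP orientation; "wrist_force": force on the tool from outside, world axes, zero at the start; "moment": the same for the moment, N m; "gripper_width": finger opening in m.
Only numpy, scipy, OpenCV 4.12 (cv2) and the standard library are available. Lean on these libraries where they do the work, as an engineer would, in place of code of your own. Each camera call takes 0.05 s, during which the arm holds its last target.

## Working session

There is one attempt and no reset: what is moved stays moved. The work goes in short steps, Python scripts to look and compute and a shell command to move; the robot and the scene stay as the last step left them, time stands still between calls to the robot, and variables do not carry over. Pictures are saved under pics/ and viewed, and the job is handed in when it is done.

```bash
mkdir -p pics; cat > h.py <<'E'
from rig import monitor, grab_frame, workorder, bot
import numpy as np, cv2
def shot(n,f):
    d=grab_frame(n); cv2.imwrite('pics/%s.png'%f,cv2.cvtColor(d['image'],cv2.COLOR_RGB2BGR)); 
    return d
def ray(d,uv,z):
    K=np.array([[d['fx'],0,d['cx']],[0,d['fy'],d['cy']],[0,0,1]]);T=np.array(d['world_to_cam'])
    p=cv2.undistortPoints(np.array(uv,float).reshape(-1,1,2),K,np.array(d['distortion'],float))[:,0]
    r=np.c_[p,np.ones(len(p))]@T[:3,:3]; c=-T[:3,:3].T@T[:3,3]
    return c+r*((z-c[2])/r[:,2])[:,None]
def proj(d,P):
    K=np.array([[d['fx'],0,d['cx']],[0,d['fy'],d['cy']],[0,0,1]]);T=np.array(d['world_to_cam'])
    return cv2.projectPoints(np.array(P,float).reshape(-1,1,3),cv2.Rodrigues(T[:3,:3])[0],T[:3,3],K,np.array(d['distortion'],float))[0][:,0]
def st():
    s=monitor.state(); print({k:np.round(s[k],3).tolist() for k in ['clock','eef_pos','orientation','wrist_force','gripper_width','qpos']})
E
python3 - <<'E'
from h import *
for n in ['side','top','wrist']: d=shot(n,n+'0'); print(n,np.round(np.linalg.inv(d['world_to_cam']),3).tolist(),d['fx'])
st()
E
```

```text
side [[-0.975, -0.157, 0.155, 0.338], [-0.22, 0.745, -0.629, 0.817], [-0.017, -0.648, -0.762, 1.049], [0.0, 0.0, 0.0, 1.0]] 517.3624889076272
top [[-0.009, -0.985, 0.171, 0.293], [-1.0, 0.01, 0.007, 0.004], [-0.008, -0.171, -0.985, 1.291], [0.0, 0.0, 0.0, 1.0]] 505.9310821812623
wrist [[0.403, -0.877, -0.261, 0.346], [-0.915, -0.387, -0.113, -0.585], [-0.002, 0.284, -0.959, 0.384], [0.0, 0.0, 0.0, 1.0]] 346.22271493320096
{'clock': 0.15, 'eef_pos': [0.271, -0.618, 0.213], 'orientation': [0.145, -0.145, 0.692, -0.692], 'wrist_force': [-0.242, -0.095, 0.221], 'gripper_width': 0.094, 'qpos': [1.008, 0.427, 0.074, 1.606, -0.034, 1.111, -0.067]}
```

View pics/top0.png

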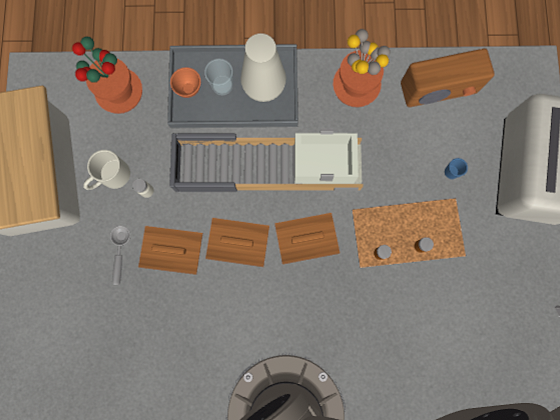

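View pics/side0.png

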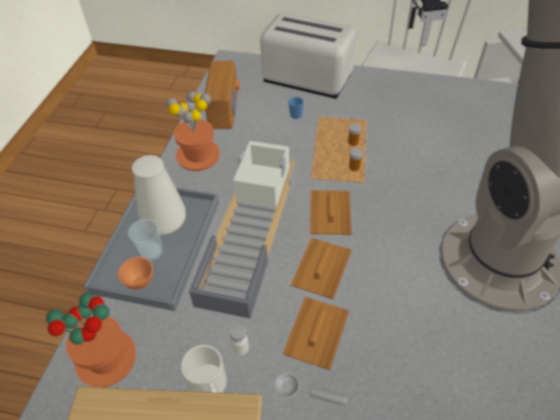

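View pics/wrist0.png

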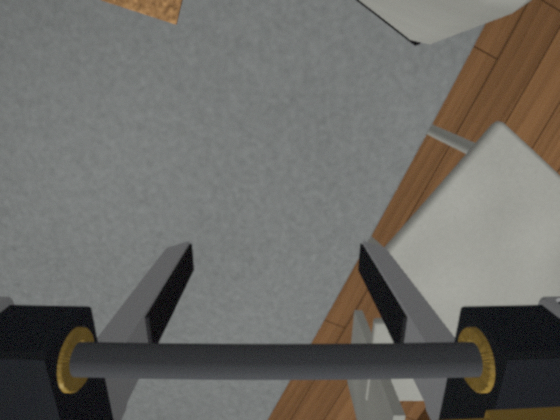

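The top view shows two jars on the mat at about (385,252) and (426,243). The lids are at (171,250), (238,242) and (308,238), and the tub is at (328,160) with the bay to its left (+y). Next I'll measure with masks.

```bash
cat > meas.py <<'E'
from h import *
def blobs(m,amin):
    n,l,s,c=cv2.connectedComponentsWithStats(m.astype(np.uint8)); 
    return [(l==i).astype(np.uint8) for i in range(1,n) if s[i,4]>amin]
def rectinfo(d,m,z):
    cs,_=cv2.findContours(m,cv2.RETR_EXTERNAL,cv2.CHAIN_APPROX_NONE); c=max(cs,key=cv2.contourArea)[:,0]
    P=ray(d,c,z)[:,:2]; (cx,cy),(w,h),a=cv2.minAreaRect((P*1000).astype(np.float32))
    if w<h: w,h,a=h,w,a+90
    a=(a+90)%180-90
    return [round(float(x),1) for x in (cx,cy,w,h,a)]  # long-axis angle in world deg from x
E
python3 - <<'E'
from meas import *
d=shot('top','top1'); im=d['image']; hsv=cv2.cvtColor(im,cv2.COLOR_RGB2HSV)
for p in [(245,252),(300,245),(410,220),(385,252),(330,160),(300,140),(358,140)]: print(p,hsv[p[1],p[0]])
H,S,V=[hsv[...,i].astype(int) for i in range(3)]
m=(S>90)&(H<20); m[:200]=0;m[300:]=0
for b in blobs(m,500):
    print(rectinfo(d,b,.015))
    print(' mat?',rectinfo(d,b,.003))
cv2.imwrite('pics/crop1.png',cv2.resize(cv2.cvtColor(im[125:275,160:370],cv2.COLOR_RGB2BGR),None,fx=3.8,fy=3.8,interpolation=cv2.INTER_CUBIC))
cv2.imwrite('pics/crop2.png',cv2.resize(cv2.cvtColor(im[190:275,345:475],cv2.COLOR_RGB2BGR),None,fx=6,fy=6,interpolation=cv2.INTER_CUBIC))
E
```

```text
(245, 252) [ 13 155 150]
(300, 245) [ 14 158 145]
(410, 220) [ 14 135 193]
(385, 252) [  0   2 143]
(330, 160) [ 35  21 207]
(300, 140) [ 34  20 204]
(358, 140) [ 16 134 170]
[500.9, 649.5, 150.8, 73.3, -85.1]
 mat? [502.9, 655.6, 152.2, 74.0, -85.1]
[437.3, -315.6, 266.7, 148.0, -84.3]
 mat? [438.7, -318.6, 269.2, 149.4, -84.3]
[425.4, -59.4, 147.0, 106.0, -79.7]
 mat? [426.7, -60.0, 148.4, 107.0, -79.7]
[417.4, 116.6, 146.9, 105.6, 81.6]
 mat? [418.6, 117.7, 148.3, 106.6, 81.6]
[399.1, 285.6, 147.7, 105.2, 82.4]
 mat? [400.1, 288.3, 149.1, 106.2, 82.4]
```

View pics/crop1.png

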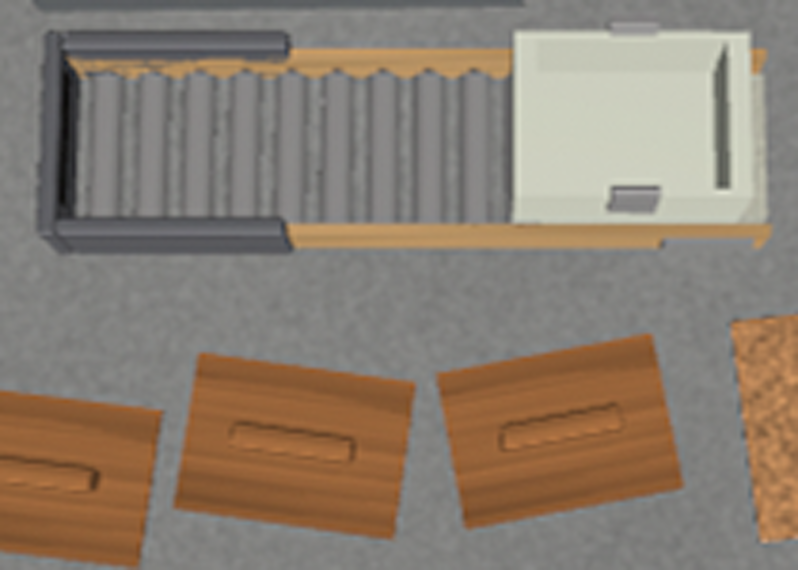

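View pics/crop2.png

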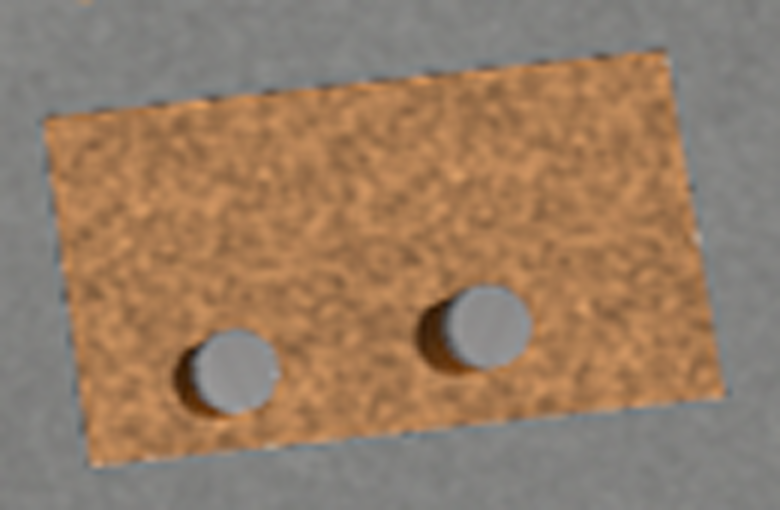

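Measured sizes agree with the given ones: lids 147x106, mat 269x149. Next are the jars and the tub, both by mask and from two views.

```bash
python3 - <<'E'
from meas import *
d=shot('top','top2'); im=d['image']; hsv=cv2.cvtColor(im,cv2.COLOR_RGB2HSV)
H,S,V=[hsv[...,i].astype(int) for i in range(3)]
m=(S<25); m[:225]=0; m[270:]=0; m[:,:365]=0; m[:,445:]=0
for b in blobs(m,80):
    ys,xs=np.nonzero(b)
    if b.sum()<500:
        print('jar',xs.mean(),ys.mean(),b.sum(),ray(d,[(xs.mean(),ys.mean())],.063)*1000, rectinfo(d,b,.063))
m=(V>185)&(S<45); 
m[:128]=0;m[195:]=0;m[:,285:]&=1; m[:,:285]=0;m[:,370:]=0
for b in blobs(m,300):
    print('tub',rectinfo(d,b,.108)); ys,xs=np.nonzero(b);print(xs.min(),xs.max(),ys.min(),ys.max())
    cv2.imwrite('pics/m.png',b*255)
c=[(294.7,133),(358,133),(361.5,182.5),(295,182.5)]  # rim corners by crop
print(np.round(ray(d,c,.108)*1000,1))
# shelf bay end wall outer corners (z .07)
print('bay',np.round(ray(d,[(160+47/3.8,125+33/3.8),(160+40/3.8,125+235/3.8),(160+62/3.8,125+252/3.8),(160+290/3.8,125+228/3.8),(160+288/3.8,125+35/3.8)],.07)*1000,1))
s=shot('side','side2'); cv2.imwrite('pics/sidecrop.png',cv2.resize(cv2.cvtColor(s['image'][130:320,180:320],cv2.COLOR_RGB2BGR),None,fx=3.1,fy=3.1,interpolation=cv2.INTER_CUBIC))
cv2.imwrite('pics/topcrop3.png',cv2.resize(cv2.cvtColor(im[125:200,280:375],cv2.COLOR_RGB2BGR),None,fx=8,fy=8,interpolation=cv2.INTER_CUBIC))
E
```

```text
jar 425.6054421768707 243.85034013605443 147 [[ 403.01053963 -344.6897542    63.        ]] [402.7, -344.5, 31.8, 29.1, 89.4]
jar 383.5472972972973 251.3918918918919 148 [[ 385.74928574 -242.13669325   63.        ]] [385.6, -242.0, 31.6, 31.4, -2.4]Traceback (most recent call last):
  File "<stdin>", line 10, in <module>
numpy._core._exceptions._UFuncOutputCastingError: Cannot cast ufunc 'bitwise_and' output from dtype('int64') to dtype('bool') with casting rule 'same_kind'
```

```bash
python3 - <<'E'
from meas import *
d=shot('top','top2'); im=d['image']; hsv=cv2.cvtColor(im,cv2.COLOR_RGB2HSV)
H,S,V=[hsv[...,i].astype(int) for i in range(3)]
m=(V>185)&(S<45); 
m[:128]=0;m[195:]=0; m[:,:285]=0;m[:,370:]=0
for b in blobs(m,300):
    print('tub',rectinfo(d,b,.108)); ys,xs=np.nonzero(b);print(xs.min(),xs.max(),ys.min(),ys.max())
c=[(294.7,133),(358,133),(361.5,182.5),(295,182.5)]
print(np.round(ray(d,c,.108)*1000,1))
print('bay',np.round(ray(d,[(160+47/3.8,125+33/3.8),(160+40/3.8,125+235/3.8),(160+62/3.8,125+252/3.8),(160+290/3.8,125+228/3.8),(160+288/3.8,125+35/3.8)],.07)*1000,1))
s=shot('side','side2'); cv2.imwrite('pics/sidecrop.png',cv2.resize(cv2.cvtColor(s['image'][130:320,180:320],cv2.COLOR_RGB2BGR),None,fx=3.1,fy=3.1,interpolation=cv2.INTER_CUBIC))
cv2.imwrite('pics/topcrop3.png',cv2.resize(cv2.cvtColor(im[125:200,280:375],cv2.COLOR_RGB2BGR),None,fx=8,fy=8,interpolation=cv2.INTER_CUBIC))
E
```

```text
tub [607.6, -106.3, 150.7, 123.9, 88.3]
295 358 133 183
[[ 671.8  -30.3  108. ]
 [ 670.  -184.   108. ]
 [ 547.  -188.   108. ]
 [ 548.7  -29.3  108. ]]
bay [[685.8 276.   70. ]
 [549.3 277.   70. ]
 [537.9 262.4  70. ]
 [552.2 114.5  70. ]
 [682.5 116.5  70. ]]
```

View pics/topcrop3.png

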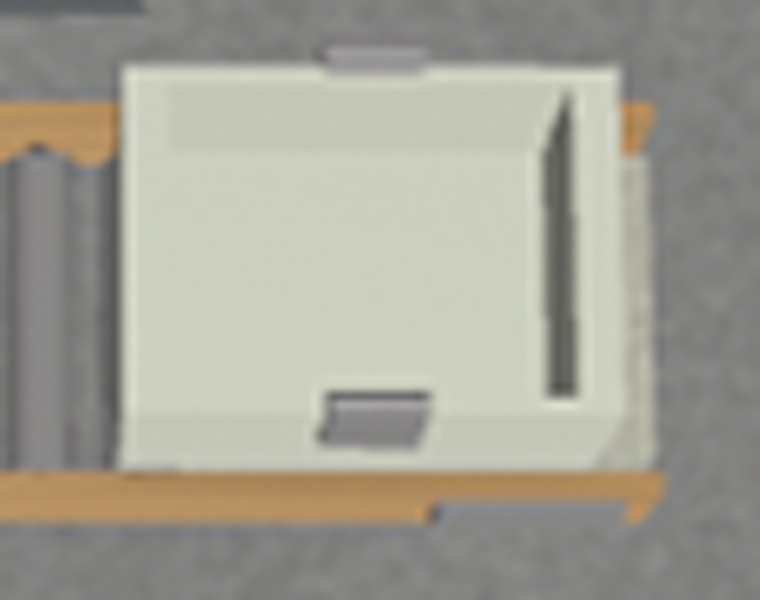

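View pics/sidecrop.png

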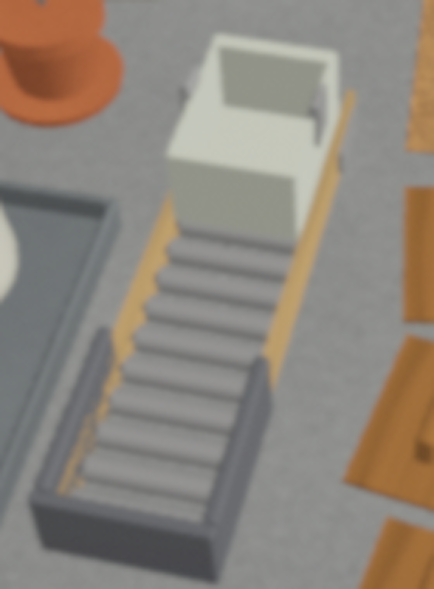

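```bash
python3 - <<'E'
from meas import *
from scipy.spatial.transform import Rotation as R
s=monitor.state();q=s['orientation'];M=R.from_quat([q[1],q[2],q[3],q[0]]).as_matrix();print(np.round(M,3)); z=M[:,2];print('jaw ang',np.degrees(np.arctan2(z[1],z[0])),bot.nose_length)
import cv2
d=grab_frame('top')
def cr(x,y): return (280+x/8,125+y/8)
for n,p,z in [('rim +y far',cr(122,67),.108),('rim -y far',cr(620,67),.108),('near rim?',cr(615,412),.108),('-y near rim',cr(625,400),.108),
 ('mouth far +y',cr(168,88),.108),('mouth far -y',cr(572,92),.108),('mouth -y near',cr(578,397),.108),('floor -y far',cr(545,150),.035),('floor -y near',cr(548,397),.035),
 ('clip near in L',cr(328,393),.129),('clip near in R',cr(433,393),.129),('near face bottom +y',cr(120,468),.045),('clipfar L',cr(325,73),.129),('clipfar R',cr(425,73),.129),('plate end near',cr(655,465),.030),('plate end far',cr(648,155),.030)]:
    print(n,np.round(ray(d,[p],z)[0]*1000,1))
E
```

```text
[[-0.916 -0.     0.402]
 [-0.402  0.    -0.916]
 [-0.    -1.    -0.   ]]
jaw ang -66.29642621270727 0.008
rim +y far [670.8 -31.7 108. ]
rim -y far [ 669.  -182.8  108. ]
near rim? [ 561.8 -177.5  108. ]
-y near rim [ 565.4 -180.6  108. ]
mouth far +y [664.  -45.5 108. ]
mouth far -y [ 661.3 -168.   108. ]
mouth -y near [ 566.5 -166.6  108. ]
floor -y far [ 664.8 -169.3   35. ]
floor -y near [ 583.5 -167.6   35. ]
clip near in L [563.7 -90.1 129. ]
clip near in R [ 563.3 -121.   129. ]
near face bottom +y [559.8 -31.   45. ]
clipfar L [661.5 -91.5 129. ]
clipfar R [ 661.2 -121.3  129. ]
plate end near [ 562.1 -201.5   30. ]
plate end far [ 664.2 -203.1   30. ]
```

```bash
python3 -m pendant '[[[0.132,0.273,-0.09,66,0.06],[0.132,0.273,-0.09,66,0.06],[0.132,0.273,-0.09,66,0.06],[0.132,0.273,-0.09,66,0.06],[0.132,0.273,-0.09,66,0.06],[0.132,0.273,-0.09,66,0.06],[0.132,0.273,-0.09,66,0.06],[0.132,0.273,-0.09,66,0.06],[0.132,0.273,-0.09,66,0.06]]]'; python3 -c "
from h import *
st(); shot('wrist','w1')"
```

```text
clock: 1.52
eef_pos: [0.403, -0.3458, 0.1235]
orientation: [-0.498, 0.498, -0.502, 0.502]
wrist_force: [1.1, 0.3, -0.1]
gripper_width: 0.0595
{'clock': 1.525, 'eef_pos': [0.403, -0.346, 0.124], 'orientation': [-0.498, 0.498, -0.502, 0.502], 'wrist_force': [1.052, 0.282, -0.087], 'gripper_width': 0.06, 'qpos': [0.808, 0.311, -0.26, 2.0, 0.106, 0.843, 0.48]}
```

View pics/w1.png

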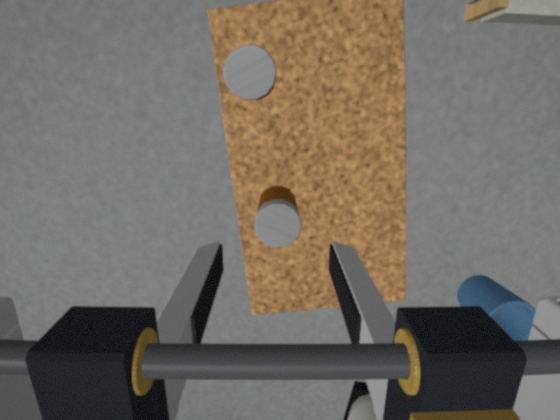

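The jar cap is at (278,225), centred between the fingers. I'll cross-check with the wrist ray, then descend.

```bash
python3 -c "
from h import *
d=grab_frame('wrist'); print(ray(d,[(277.5,222),(249,72)],.063))
d=grab_frame('side'); print(proj(d,[(.403,-.345,.063),(.386,-.242,.063)]))"
python3 -m pendant '[[[0,0.001,-0.05,0,0.06],[0,0.001,-0.0815,0,0.06],[0,0.001,-0.0815,0,0.06],[0,0.001,-0.0815,0,0.03],[0,0.001,-0.0815,0,0.03],[0,0.001,-0.0815,0,0.03],[0,0.001,-0.0815,0,0.03],[0,0.001,-0.03,0,0.03],[0,0.001,0.02,0,0.03],[0,0.001,0.02,0,0.03]]]'
```

```text
[[ 0.40321751 -0.34321621  0.063     ]
 [ 0.38581519 -0.24303911  0.063     ]]
[[354.33831307 127.28903823]
 [355.55538405 152.24719852]]
clock: 2.92
eef_pos: [0.4048, -0.3456, 0.1471]
orientation: [-0.498, 0.498, -0.5, 0.504]
wrist_force: [-0.3, 0.6, -2.3]
gripper_width: 0.0336
```

```bash
python3 -m pendant '[[[0.03,0.02,0.045,0,0.03],[0.209,0.207,0.045,0,0.03],[0.209,0.207,0.045,0,0.03],[0.209,0.207,0.045,0,0.03],[0.209,0.207,0.045,0,0.03],[0.209,0.207,0.045,0,0.03],[0.209,0.207,0.045,0,0.03]]]'; python3 -c "
from h import *
st(); shot('wrist','w2'); d=shot('top','t2')
cv2.imwrite('pics/t2c.png',cv2.resize(cv2.cvtColor(d['image'][90:220,250:400],cv2.COLOR_RGB2BGR),None,fx=4,fy=4))"
```

```text
clock: 3.8
eef_pos: [0.6134, -0.1382, 0.1909]
orientation: [-0.498, 0.499, -0.5, 0.503]
wrist_force: [-0.6, -0.3, -2.5]
gripper_width: 0.0335
{'clock': 3.8, 'eef_pos': [0.613, -0.138, 0.191], 'orientation': [-0.498, 0.499, -0.5, 0.503], 'wrist_force': [-0.583, -0.303, -2.517], 'gripper_width': 0.034, 'qpos': [0.41, 0.395, -0.379, 1.72, 0.169, 1.055, -0.031]}
```

View pics/w2.png

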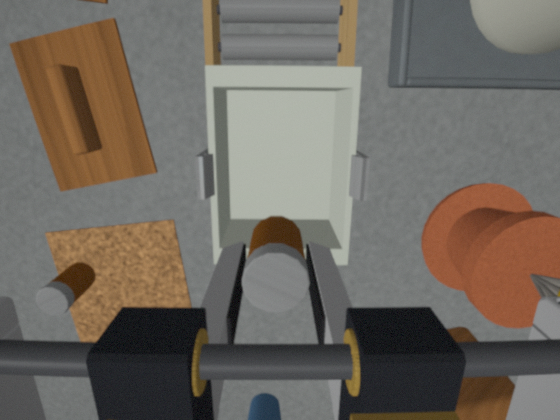

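View pics/t2c.png

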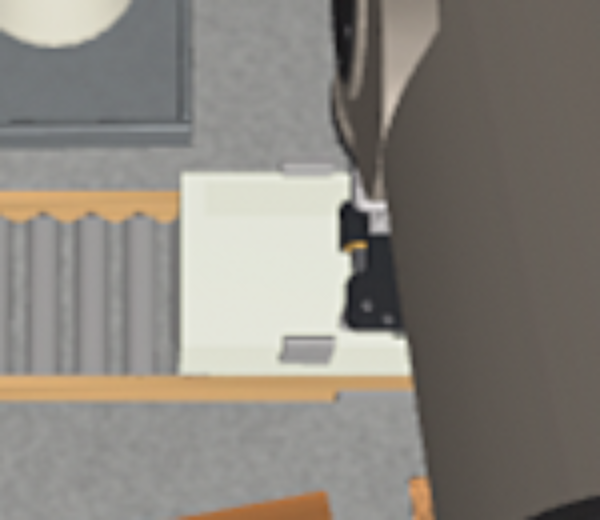

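```bash
python3 -c "
from h import *
d=grab_frame('wrist')
cv2.imwrite('pics/w2c.png',cv2.resize(cv2.cvtColor(d['image'][55:275,190:380],cv2.COLOR_RGB2BGR),None,fx=2.7,fy=2.7,interpolation=cv2.INTER_CUBIC))
print(np.round(1000*ray(d,[(206,67),(360,67),(348.5,264.5),(214,262),(215,87),(349,87)],.108),1))
print(np.round(1000*ray(d,[(213.5,152),(212,197),(352,154),(351,198)],.129),1))
"
```

```text
[[ 564.6  -32.3  108. ]
 [ 671.1  -33.   108. ]
 [ 670.7 -183.2  108. ]
 [ 561.7 -179.9  108. ]
 [ 570.1  -45.6  108. ]
 [ 664.   -46.3  108. ]]
[[ 570.3  -88.3  129. ]
 [ 567.4 -119.7  129. ]
 [ 663.9  -90.4  129. ]
 [ 664.8 -121.3  129. ]]
```

View pics/w2c.png

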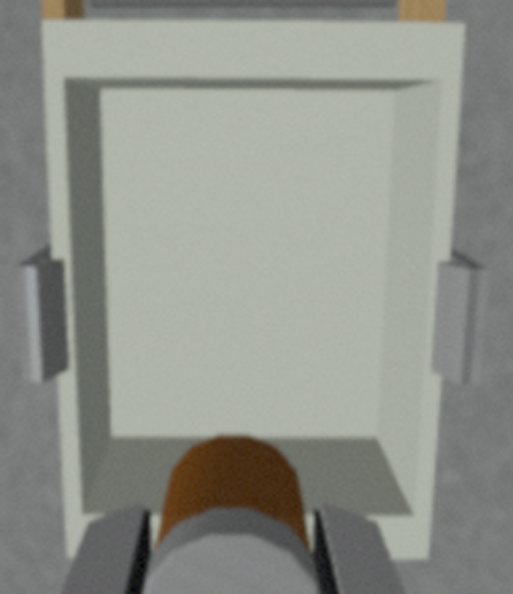

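```bash
python3 -m pendant '[[[0.0025,0.001,-0.03,0,0.03],[0.0025,0.001,-0.07,0,0.03],[0.0025,0.001,-0.105,0,0.03],[0.0025,0.001,-0.1155,0,0.03],[0.0025,0.001,-0.1155,0,0.03],[0.0025,0.001,-0.1155,0,0.05],[0.0025,0.001,-0.1155,0,0.05],[0.0025,0.001,-0.06,0,0.05],[0.0025,0.001,0.0,0,0.05],[0.0025,0.001,0.0,0,0.05]]]'; python3 -c "
from h import *
st(); d=shot('wrist','w3')"
```

```text
clock: 5.2
eef_pos: [0.6179, -0.1395, 0.1975]
orientation: [-0.499, 0.496, -0.498, 0.507]
wrist_force: [0.8, 0.4, -0.4]
gripper_width: 0.0499
{'clock': 5.2, 'eef_pos': [0.618, -0.14, 0.197], 'orientation': [-0.499, 0.496, -0.498, 0.507], 'wrist_force': [0.826, 0.359, -0.396], 'gripper_width': 0.05, 'qpos': [0.412, 0.392, -0.381, 1.71, 0.17, 1.059, -0.034]}
```

View pics/w3.png

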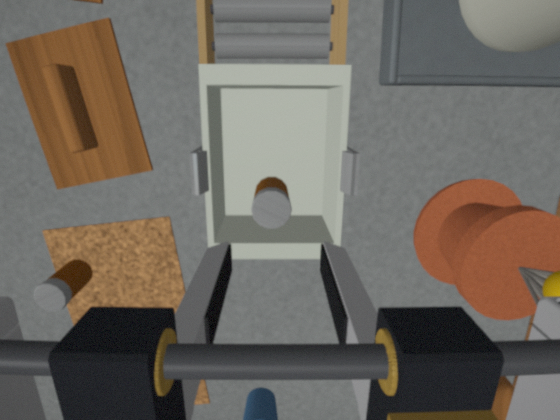

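The jar stands upright in the tub, with its cap at (271,208). Next is jar 2.

```bash
python3 -m pendant '[[[-0.06,-0.03,0,0,0.06],[-0.12,-0.055,0,0,0.06],[-0.232,-0.103,-0.09,0,0.06],[-0.232,-0.103,-0.09,0,0.06],[-0.232,-0.103,-0.09,0,0.06],[-0.232,-0.103,-0.09,0,0.06],[-0.232,-0.103,-0.09,0,0.06]]]'; python3 -c "
from h import *
st(); d=shot('wrist','w4'); print(proj(d,[(.386,-.2425,.063)]))"
```

```text
clock: 6.12
eef_pos: [0.3852, -0.2423, 0.1049]
orientation: [-0.498, 0.497, -0.499, 0.506]
wrist_force: [1.2, -0.2, 0.5]
gripper_width: 0.0602
{'clock': 6.125, 'eef_pos': [0.385, -0.242, 0.105], 'orientation': [-0.498, 0.497, -0.499, 0.506], 'wrist_force': [1.221, -0.216, 0.453], 'gripper_width': 0.06, 'qpos': [0.713, 0.224, -0.328, 2.178, 0.109, 0.744, 0.304]}
[[278.08515206 234.61387041]]
```

View pics/w4.png

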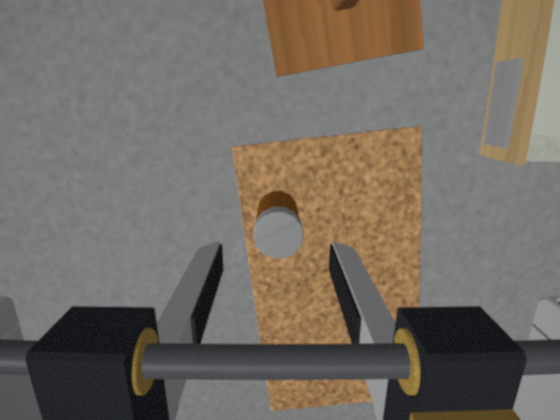

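The cap is at (278,233), which matches the prediction. I'll grasp at TCP z 0.042.

```bash
python3 -m pendant '[[[0.001,0,-0.045,0,0.06],[0.001,0,-0.063,0,0.06],[0.001,0,-0.063,0,0.03],[0.001,0,-0.063,0,0.03],[0.001,0,-0.063,0,0.03],[0.001,0,-0.063,0,0.03],[0.001,0,0,0,0.03],[0.02,0.01,0.06,0,0.03],[0.02,0.01,0.09,0,0.03]]]'
```

```text
clock: 7.3
eef_pos: [0.4074, -0.232, 0.1987]
orientation: [-0.499, 0.497, -0.497, 0.507]
wrist_force: [-0.8, -0.4, -1.9]
gripper_width: 0.0332
```

```bash
python3 -m pendant '[[[0.209,0.155,-0.003,0,0.03],[0.209,0.155,-0.003,0,0.03],[0.209,0.155,-0.003,0,0.03],[0.209,0.155,-0.003,0,0.03],[0.209,0.155,-0.003,0,0.03],[0.209,0.155,-0.003,0,0.03]]]'; python3 -c "
from h import *
st(); d=shot('wrist','w5')"
```

```text
clock: 8.05
eef_pos: [0.6163, -0.0766, 0.1956]
orientation: [-0.5, 0.497, -0.496, 0.507]
wrist_force: [-0.6, -0.1, -1.3]
gripper_width: 0.0337
{'clock': 8.05, 'eef_pos': [0.616, -0.077, 0.196], 'orientation': [-0.5, 0.497, -0.496, 0.507], 'wrist_force': [-0.59, -0.115, -1.265], 'gripper_width': 0.034, 'qpos': [0.372, 0.383, -0.456, 1.738, 0.201, 1.053, -0.16]}
```

View pics/w5.png

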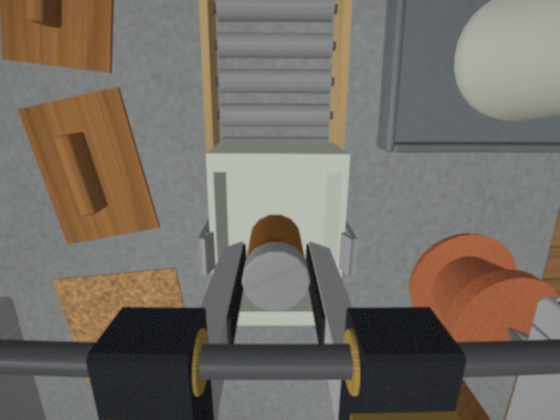

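```bash
python3 -m pendant '[[[0,0,-0.04,0,0.03],[0,0,-0.08,0,0.03],[0,0,-0.11,0,0.03],[0,0,-0.120,0,0.03],[0,0,-0.120,0,0.03],[0,0,-0.120,0,0.05],[0,0,-0.120,0,0.05],[0,0,-0.06,0,0.05],[0,0,0.0,0,0.05],[0,0,0.0,0,0.05]]]'; python3 -c "
from h import *
st(); d=shot('wrist','w6')"
```

```text
clock: 9.35
eef_pos: [0.6181, -0.0777, 0.2012]
orientation: [-0.501, 0.495, -0.494, 0.51]
wrist_force: [0.4, 0.7, 0.3]
gripper_width: 0.05
{'clock': 9.35, 'eef_pos': [0.618, -0.078, 0.201], 'orientation': [-0.501, 0.495, -0.494, 0.51], 'wrist_force': [0.424, 0.72, 0.254], 'gripper_width': 0.05, 'qpos': [0.378, 0.377, -0.461, 1.734, 0.202, 1.055, -0.16]}
```

View pics/w6.png

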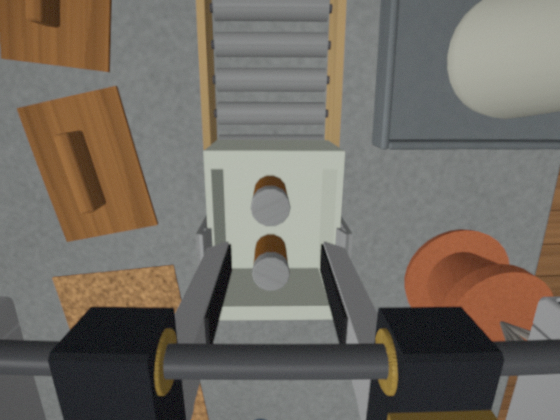

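```bash
cat >> h.py <<'E'
def tool():
    from scipy.spatial.transform import Rotation as R
    q=monitor.state()['orientation'];M=R.from_quat([q[1],q[2],q[3],q[0]]).as_matrix()
    y=M[:,1];z=M[:,2]; print('tilt deg',np.round(np.degrees([y[0],y[1]]),2),'jaw',round(float((np.degrees(np.arctan2(z[1],z[0]))+90)%180-90),2))
E
python3 -c "
from h import *
tool()"
```

```text
tilt deg [ 0.98 -0.54] jaw -0.47
```

```bash
python3 -m pendant '[[[-0.0625,0.003,0,4,0.05],[-0.125,0.01,-0.02,10.8,0.05],[-0.1925,0.0185,-0.1,10.8,0.05],[-0.1925,0.0185,-0.1,10.8,0.05],[-0.1925,0.0185,-0.1,10.8,0.05],[-0.1925,0.0185,-0.1,10.8,0.05]]]'; python3 -c "
from h import *
st(); tool(); d=shot('wrist','w7')"
```

```text
clock: 10.15
eef_pos: [0.4249, -0.0594, 0.0986]
orientation: [0.546, -0.54, 0.447, -0.459]
wrist_force: [-0.2, 0.2, -0.6]
gripper_width: 0.0501
{'clock': 10.15, 'eef_pos': [0.425, -0.059, 0.099], 'orientation': [0.546, -0.54, 0.447, -0.459], 'wrist_force': [-0.16, 0.22, -0.553], 'gripper_width': 0.05, 'qpos': [0.469, 0.211, -0.531, 2.232, 0.172, 0.716, -0.001]}
tilt deg [ 1.07 -0.33] jaw 10.33
```

View pics/w7.png

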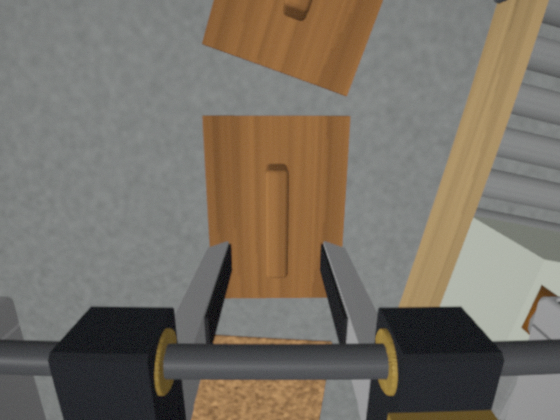

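```bash
python3 -m pendant '[[[0,0,-0.045,0,0.05],[0,0,-0.0715,0,0.05],[0,0,-0.0715,0,0.05],[0,0,-0.0715,0,0.0],[0,0,-0.0715,0,0.0],[0,0,-0.0715,0,0.0],[0,0,-0.0715,0,0.0],[0,0,-0.0715,0,0.0],[0,0,-0.02,0,0.0],[0,0,0.04,0,0.0]]]'; python3 -c "
from h import *
st(); tool(); d=shot('wrist','w8');e=shot('side','s8')
cv2.imwrite('pics/s8.png',cv2.resize(cv2.cvtColor(e['image'][100:300,200:400],cv2.COLOR_RGB2BGR),None,fx=3,fy=3,interpolation=cv2.INTER_CUBIC))"
```

```text
clock: 11.45
eef_pos: [0.4245, -0.0589, 0.1397]
orientation: [0.546, -0.54, 0.447, -0.458]
wrist_force: [1.0, -1.3, -0.5]
gripper_width: 0.0158
{'clock': 11.45, 'eef_pos': [0.424, -0.059, 0.14], 'orientation': [0.546, -0.54, 0.447, -0.458], 'wrist_force': [1.011, -1.257, -0.521], 'gripper_width': 0.016, 'qpos': [0.522, 0.144, -0.573, 2.193, 0.115, 0.814, 0.057]}
tilt deg [ 0.98 -0.26] jaw 10.36
```

View pics/w8.png

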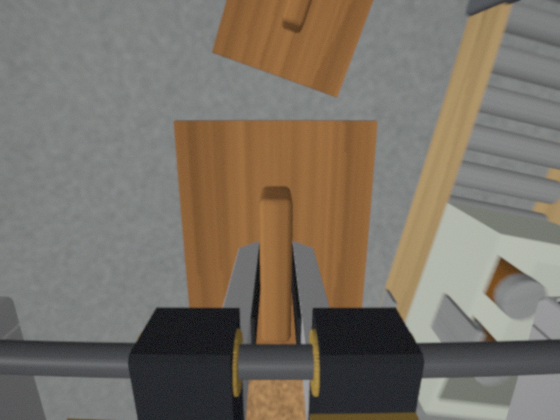

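View pics/s8.png

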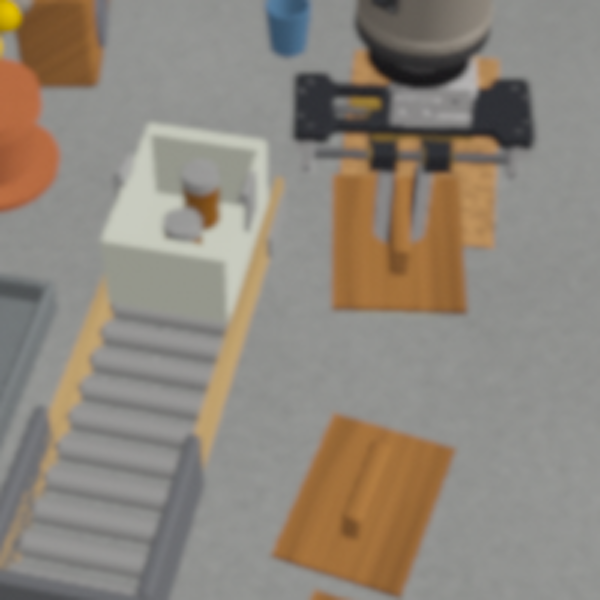

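```bash
python3 -m pendant '[[[0.01,0,0.04,-5,0.0],[0.192,-0.048,0.04,-11.3,0.0],[0.192,-0.048,0.04,-11.3,0.0],[0.192,-0.048,0.04,-11.3,0.0],[0.192,-0.048,0.04,-11.3,0.0],[0.192,-0.048,0.04,-11.3,0.0]]]'; python3 -c "
from h import *
st(); tool(); d=shot('wrist','w9');t=shot('top','t9');e=grab_frame('side')
cv2.imwrite('pics/s9.png',cv2.resize(cv2.cvtColor(e['image'][100:300,180:340],cv2.COLOR_RGB2BGR),None,fx=3,fy=3,interpolation=cv2.INTER_CUBIC))"
```

```text
clock: 12.3
eef_pos: [0.6195, -0.1071, 0.183]
orientation: [-0.499, 0.493, -0.495, 0.513]
wrist_force: [-0.9, 0.3, -0.7]
gripper_width: 0.0158
{'clock': 12.3, 'eef_pos': [0.62, -0.107, 0.183], 'orientation': [-0.499, 0.493, -0.495, 0.513], 'wrist_force': [-0.888, 0.322, -0.66], 'gripper_width': 0.016, 'qpos': [0.452, 0.409, -0.503, 1.74, 0.24, 1.028, -0.153]}
tilt deg [ 1.35 -0.7 ] jaw -0.96
```

View pics/w9.png

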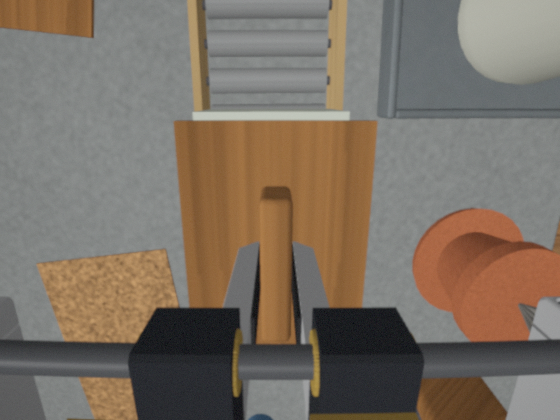

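View pics/s9.png

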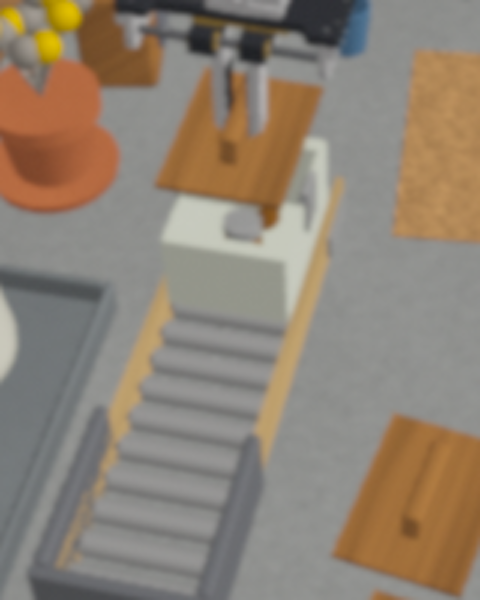

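```bash
python3 -c "
from h import *
st();d=grab_frame('wrist'); z=monitor.state()['eef_pos'][2]-.027+.015
hsv=cv2.cvtColor(d['image'],cv2.COLOR_RGB2HSV)
for r in (117,126): print(r,[(i,int(hsv[r,i,0]),int(hsv[r,i,1]),int(hsv[r,i,2])) for i in list(range(172,198,2))+list(range(344,380,3))])
print(np.round(1000*ray(d,[(193,112),(349,112),(193,118)],.108),1)); print(np.round(1000*ray(d,[(175.5,121.5),(376.5,121.5)],z),1))"
```

```text
{'clock': 12.45, 'eef_pos': [0.619, -0.107, 0.184], 'orientation': [-0.499, 0.493, -0.495, 0.514], 'wrist_force': [0.242, -0.347, -0.873], 'gripper_width': 0.016, 'qpos': [0.453, 0.406, -0.503, 1.74, 0.24, 1.028, -0.153]}
117 [(172, 90, 6, 134), (174, 75, 4, 133), (176, 60, 6, 134), (178, 70, 6, 135), (180, 70, 6, 132), (182, 70, 6, 132), (184, 68, 7, 137), (186, 60, 4, 137), (188, 80, 6, 133), (190, 68, 8, 133), (192, 48, 8, 152), (194, 48, 13, 193), (196, 44, 14, 196), (344, 43, 12, 196), (347, 45, 13, 194), (350, 72, 9, 144), (353, 70, 6, 138), (356, 75, 8, 136), (359, 70, 6, 136), (362, 80, 6, 133), (365, 75, 7, 138), (368, 90, 4, 139), (371, 72, 9, 141), (374, 83, 7, 140), (377, 70, 6, 136)]
126 [(172, 60, 4, 137), (174, 14, 100, 140), (176, 14, 142, 142), (178, 15, 153, 138), (180, 15, 152, 138), (182, 15, 149, 139), (184, 15, 149, 140), (186, 14, 147, 137), (188, 15, 154, 126), (190, 14, 152, 129), (192, 14, 138, 131), (194, 15, 153, 127), (196, 14, 153, 132), (344, 15, 151, 145), (347, 14, 151, 132), (350, 15, 148, 133), (353, 15, 157, 138), (356, 15, 156, 142), (359, 15, 149, 145), (362, 15, 146, 147), (365, 15, 145, 146), (368, 15, 149, 149), (371, 14, 148, 152), (374, 14, 142, 156), (377, 13, 51, 146)]
[[564.4 -29.6 108. ]
 [672.3 -31.4 108. ]
 [564.1 -33.6 108. ]]
[[568.4 -32.2 172.5]
 [672.1 -33.9 172.5]]
```

```bash
python3 -m pendant '[[[-0.002,0.001,-0.02,0,0.0],[-0.002,0.001,-0.034,0,0.0],[-0.002,0.001,-0.038,0,0.0],[-0.002,0.001,-0.042,0,0.0],[-0.002,0.001,-0.044,0,0.0],[-0.002,0.001,-0.046,0,0.0]]]'; python3 -c "
from h import *
st(); tool()"
```

```text
clock: 13.25
eef_pos: [0.6179, -0.1064, 0.1388]
orientation: [-0.499, 0.492, -0.494, 0.514]
wrist_force: [1.2, 0.6, 3.5]
gripper_width: 0.0161
{'clock': 13.25, 'eef_pos': [0.618, -0.106, 0.139], 'orientation': [-0.499, 0.492, -0.494, 0.514], 'wrist_force': [1.245, 0.582, 3.527], 'gripper_width': 0.016, 'qpos': [0.439, 0.45, -0.49, 1.786, 0.273, 0.944, -0.182]}
tilt deg [ 1.51 -0.78] jaw -0.96
```

Contact is starting. I'll press on in small steps.

```bash
python3 -m pendant '[[[0,0,-0.004,0,0.0],[0,0,-0.008,0,0.0],[0,0,-0.011,0,0.0],[0,0,-0.014,0,0.0]]]'; python3 -c "
from h import *
st(); tool()"
```

```text
clock: 13.75
eef_pos: [0.6191, -0.1066, 0.1308]
orientation: [-0.499, 0.492, -0.493, 0.516]
wrist_force: [-41.3, 1.8, 115.3]
gripper_width: 0.0162
{'clock': 13.75, 'eef_pos': [0.619, -0.107, 0.131], 'orientation': [-0.499, 0.492, -0.493, 0.516], 'wrist_force': [-41.33, 1.774, 115.326], 'gripper_width': 0.016, 'qpos': [0.435, 0.459, -0.486, 1.792, 0.283, 0.927, -0.192]}
tilt deg [ 1.69 -0.93] jaw -1.0
```

The force was far stiffer than I expected, around 120 N. I'm backing off right away.

```bash
python3 -m pendant '[[[0,0,0.006,0,0.0],[0,0,0.006,0,0.0]]]'; python3 -c "
from h import *
st(); tool(); d=shot('wrist','w10');e=grab_frame('side')
cv2.imwrite('pics/s10.png',cv2.resize(cv2.cvtColor(e['image'][120:230,220:310],cv2.COLOR_RGB2BGR),None,fx=5,fy=5,interpolation=cv2.INTER_CUBIC))"
```

```text
clock: 14.0
eef_pos: [0.6192, -0.1067, 0.1373]
orientation: [-0.499, 0.492, -0.493, 0.516]
wrist_force: [-0.6, -0.3, 1.4]
gripper_width: 0.0154
{'clock': 14.0, 'eef_pos': [0.619, -0.107, 0.137], 'orientation': [-0.499, 0.492, -0.493, 0.516], 'wrist_force': [-0.634, -0.254, 1.449], 'gripper_width': 0.015, 'qpos': [0.437, 0.451, -0.488, 1.788, 0.278, 0.937, -0.187]}
tilt deg [ 1.74 -0.95] jaw -1.0
```

View pics/w10.png

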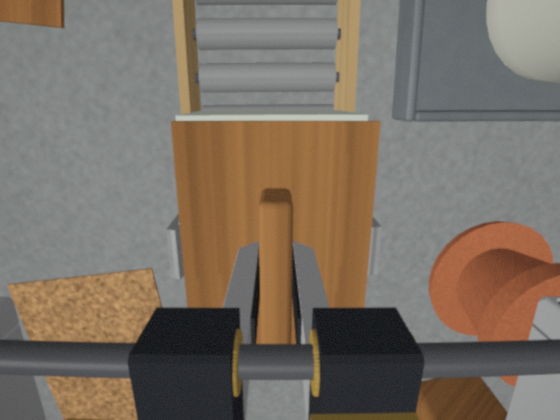

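View pics/s10.png

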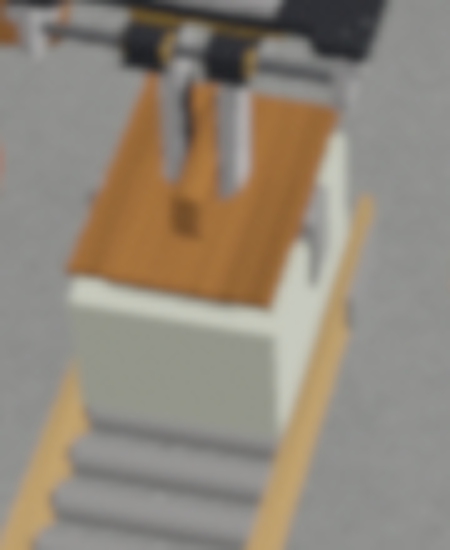

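```bash
python3 -c "
from h import *
t=grab_frame('top');d=grab_frame('wrist');e=grab_frame('side')
cv2.imwrite('pics/a.png',cv2.resize(cv2.cvtColor(t['image'][120:200,280:380],cv2.COLOR_RGB2BGR),None,fx=7,fy=7,interpolation=cv2.INTER_CUBIC))
cv2.imwrite('pics/b.png',cv2.resize(cv2.cvtColor(e['image'][130:210,220:310],cv2.COLOR_RGB2BGR),None,fx=7,fy=7,interpolation=cv2.INTER_CUBIC))
cv2.imwrite('pics/c.png',cv2.resize(cv2.cvtColor(d['image'][100:310,160:390],cv2.COLOR_RGB2BGR),None,fx=2.8,fy=2.8,interpolation=cv2.INTER_CUBIC))"
```

```text
(no output)
```

View pics/a.png

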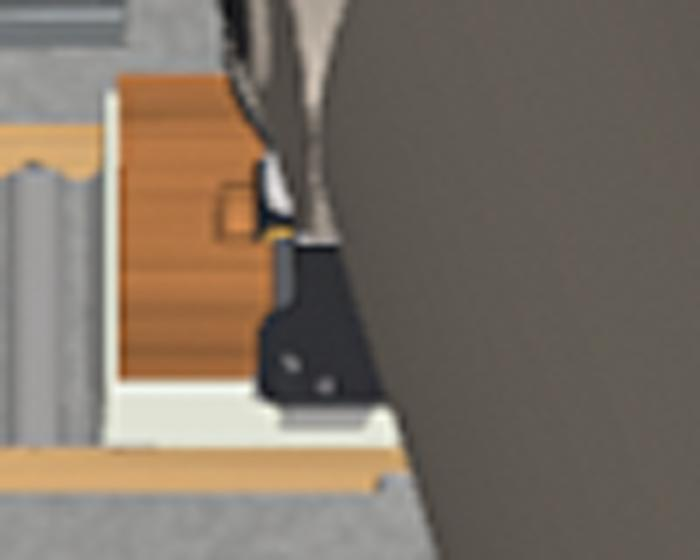

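View pics/b.png

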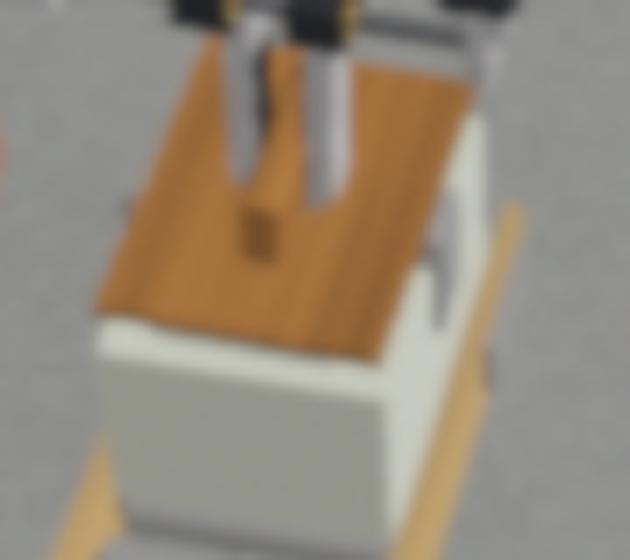

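View pics/c.png

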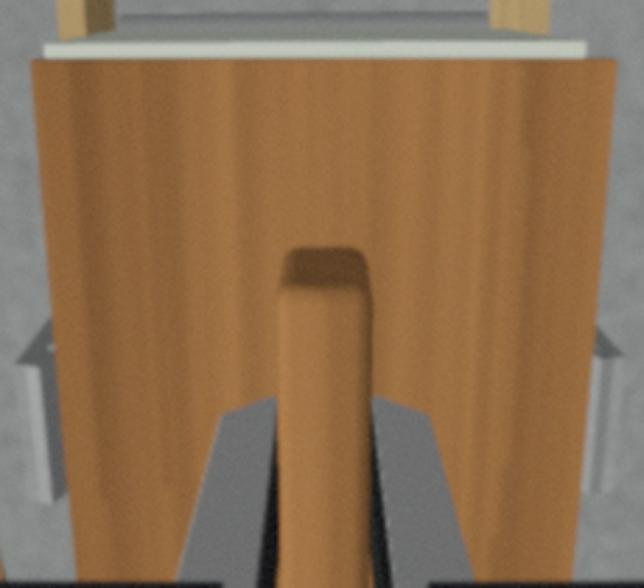

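```bash
python3 -c "
from h import *
t=grab_frame('top');d=grab_frame('wrist');e=grab_frame('side')
W=lambda x,y:(160+x/2.8,100+y/2.8)
T=lambda x,y:(280+x/7,120+y/7)
S=lambda x,y:(220+x/7,130+y/7)
for zl in (.125,.129):
  print('lid z',zl)
  print(' wrist',np.round(1000*ray(d,[W(33,60),W(617,60)],zl),1))
  print(' top',np.round(1000*ray(t,[T(118,74),T(118,380)],zl),1))
  print(' side',np.round(1000*ray(e,[S(95,313),S(380,362)],zl),1))
print('tub wrist',np.round(1000*ray(d,[W(43,41),W(587,41)],.108),1))
print('tub top',np.round(1000*ray(t,[T(105,90),T(105,380)],.108),1))
print('tub side',np.round(1000*ray(e,[S(97,352),S(388,398)],.108),1))
"
```

```text
lid z 0.125
 wrist [[566.4 -31.4 125. ]
 [673.5 -33.3 125. ]]
 top [[672.3 -35.1 125. ]
 [564.9 -33.5 125. ]]
 side [[669.3 -33.4 125. ]
 [564.3 -30.7 125. ]]
lid z 0.129
 wrist [[567.5 -31.2 129. ]
 [672.2 -33.1 129. ]]
 top [[671.  -35.  129. ]
 [563.9 -33.3 129. ]]
 side [[667.8 -29.7 129. ]
 [563.4 -27.1 129. ]]
tub wrist [[564.3 -28.7 108. ]
 [672.7 -30.7 108. ]]
tub top [[672.1 -31.1 108. ]
 [568.9 -29.5 108. ]]
tub side [[669.2 -30.4 108. ]
 [561.7 -29.8 108. ]]
```

```bash
python3 -m pendant '[[[-0.001,0.002,0.004,0,0.0],[-0.001,0.002,0.004,0,0.0],[-0.001,0.002,-0.001,0,0.0],[-0.001,0.002,-0.003,0,0.0]]]'; python3 -m pendant '[[[0,0,-0.001,0,0.0],[0,0,-0.001,0,0.0]]]'
```

```text
clock: 14.9
eef_pos: [0.6179, -0.1046, 0.133]
orientation: [-0.499, 0.492, -0.493, 0.516]
wrist_force: [0.7, 0.4, 3.2]
gripper_width: 0.0157
clock: 15.15
eef_pos: [0.618, -0.1046, 0.1321]
orientation: [-0.499, 0.492, -0.493, 0.516]
wrist_force: [0.6, -0.8, 4.5]
gripper_width: 0.0158
```

```bash
python3 -m pendant '[[[0,0,-0.001,0,0.0],[0,0,-0.001,0,0.0]]]';  python3 -m pendant '[[[0,0,-0.001,0,0.0],[0,0,-0.001,0,0.0]]]'
```

```text
clock: 15.4
eef_pos: [0.6182, -0.1047, 0.1319]
orientation: [-0.499, 0.492, -0.493, 0.516]
wrist_force: [-3.2, 0.4, 15.0]
gripper_width: 0.0158
clock: 15.65
eef_pos: [0.6182, -0.1047, 0.1318]
orientation: [-0.499, 0.492, -0.493, 0.516]
wrist_force: [-4.7, 0.2, 17.5]
gripper_width: 0.0156
```

```bash
python3 -m pendant '[[[-0.002,0,-0.0005,0,0.0],[-0.004,0,-0.0005,0,0.0],[-0.004,0,-0.0005,0,0.0]]]';  python3 -m pendant '[[[0,0.002,-0.0005,0,0.0],[0,0.003,-0.0005,0,0.0]]]'; python3 -m pendant '[[[0,-0.002,-0.0005,0,0.0],[0,-0.006,-0.0005,0,0.0],[0,-0.006,-0.0005,0,0]]]'
```

```text
clock: 16.02
eef_pos: [0.6155, -0.1046, 0.1322]
orientation: [-0.499, 0.491, -0.492, 0.517]
wrist_force: [5.2, 0.5, 6.4]
gripper_width: 0.0158
clock: 16.27
eef_pos: [0.6162, -0.103, 0.1323]
orientation: [-0.499, 0.491, -0.492, 0.518]
wrist_force: [1.9, -5.7, 7.7]
gripper_width: 0.0157
clock: 16.65
eef_pos: [0.6167, -0.1081, 0.1322]
orientation: [-0.5, 0.491, -0.491, 0.518]
wrist_force: [1.5, 4.1, 6.9]
gripper_width: 0.0156
```

The lid won't drop anywhere in the ±2.5 mm sweep; it sits about 10 mm high, so lid A doesn't fit. I'll take it to the far spot on the mat.

```bash
python3 -m pendant '[[[0,0,0.03,0,0.0],[0,0,0.06,0,0.0],[-0.03,-0.04,0.06,-10,0.0],[-0.1715,-0.275,0.04,-83,0.0],[-0.1715,-0.275,0.04,-83,0.0],[-0.1715,-0.275,0.0,-83,0.0],[-0.1715,-0.275,-0.04,-83,0.0],[-0.1715,-0.275,-0.06,-83,0.0],[-0.1715,-0.275,-0.06,-83,0.0],[-0.1715,-0.275,-0.06,-83,0.0]]]'; python3 -c "
from h import *
st(); tool(); shot('wrist','w11');e=shot('top','t11')"
```

```text
clock: 17.9
eef_pos: [0.444, -0.3831, 0.0708]
orientation: [-0.028, 0.04, -0.694, 0.718]
wrist_force: [0.1, 0.1, -1.5]
gripper_width: 0.0158
{'clock': 17.9, 'eef_pos': [0.444, -0.383, 0.071], 'orientation': [-0.028, 0.04, -0.694, 0.718], 'wrist_force': [0.108, 0.059, -1.524], 'gripper_width': 0.016, 'qpos': [0.65, 0.445, -0.089, 1.931, 0.111, 0.764, -0.985]}
tilt deg [-0.89 -2.04] jaw -84.43
```

View pics/w11.png

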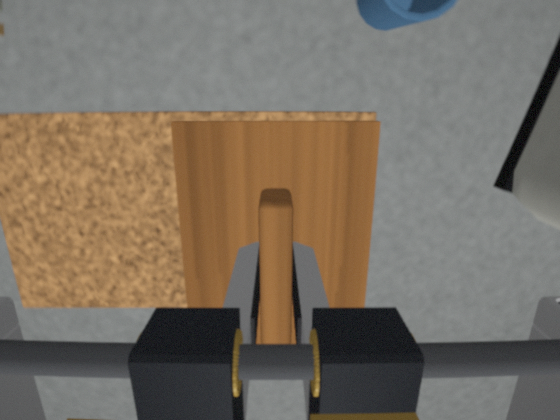

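View pics/t11.png

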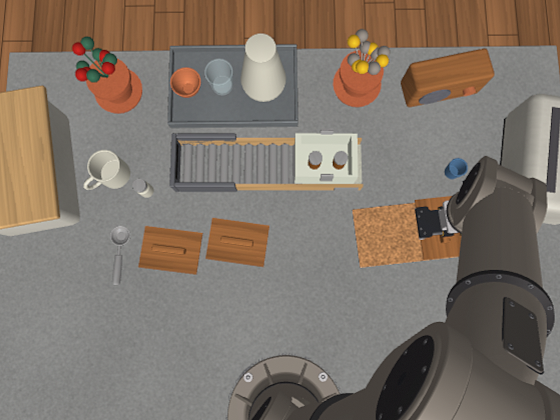

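Aligned over the mat, and the tub still holds both upright jars. Lowering to contact and releasing.

```bash
python3 -m pendant '[[[0,0,-0.03,0,0.0],[0,0,-0.042,0,0.0],[0,0,-0.042,0,0.0],[0,0,-0.042,0,0.0]]]'; python3 -m pendant '[[[0,0,-0.001,0,0.03],[0,0,-0.001,0,0.03],[0,0,0.04,0,0.04],[0,0,0.08,0,0.05],[0,0,0.1,0,0.05]]]'; python3 -c "
from h import *
st(); tool(); shot('wrist','w12')"
```

```text
clock: 18.5
eef_pos: [0.4452, -0.383, 0.0303]
orientation: [-0.031, 0.042, -0.693, 0.719]
wrist_force: [-0.3, 0.5, -1.5]
gripper_width: 0.0161
clock: 19.12
eef_pos: [0.4459, -0.3835, 0.1328]
orientation: [-0.031, 0.041, -0.693, 0.719]
wrist_force: [0.3, -0.0, -0.7]
gripper_width: 0.0498
{'clock': 19.125, 'eef_pos': [0.446, -0.383, 0.133], 'orientation': [-0.031, 0.041, -0.693, 0.719], 'wrist_force': [0.329, -0.039, -0.709], 'gripper_width': 0.05, 'qpos': [0.656, 0.365, -0.097, 1.888, 0.095, 0.881, -0.963]}
tilt deg [-0.65 -2.2 ] jaw -84.12
```

View pics/w12.png

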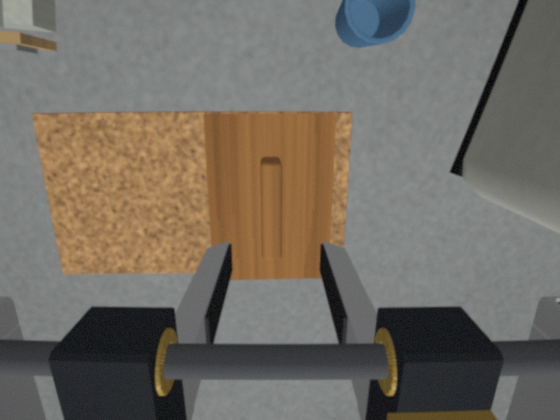

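```bash
python3 -m pendant '[[[0,0.05,0.02,10,0.05],[-0.0285,0.5,0.0,75.7,0.05],[-0.0285,0.5,0.0,75.7,0.05],[-0.0285,0.5,0.0,75.7,0.05],[-0.0285,0.5,0.0,75.7,0.05],[-0.0285,0.5,-0.02,75.7,0.05],[-0.0285,0.5,-0.03,75.7,0.05],[-0.0285,0.5,-0.03,75.7,0.05],[-0.0285,0.5,-0.03,75.7,0.05],[-0.0285,0.5,-0.03,75.7,0.05]]]'; python3 -c "
from h import *
st(); tool(); shot('wrist','w13'); d=shot('top','t13')
w=grab_frame('wrist'); print(proj(w,[(.4174,.1166,.045)]))"
```

```text
clock: 20.42
eef_pos: [0.4177, 0.1173, 0.1043]
orientation: [-0.468, 0.457, -0.521, 0.548]
wrist_force: [-0.2, -0.7, -0.2]
gripper_width: 0.0499
{'clock': 20.425, 'eef_pos': [0.418, 0.117, 0.104], 'orientation': [-0.468, 0.457, -0.521, 0.548], 'wrist_force': [-0.187, -0.699, -0.206], 'gripper_width': 0.05, 'qpos': [0.121, 0.215, -0.623, 2.22, 0.237, 0.737, -0.809]}
tilt deg [ 2.03 -1.08] jaw -8.26
[[272.82405269 222.83264455]]
```

View pics/w13.png

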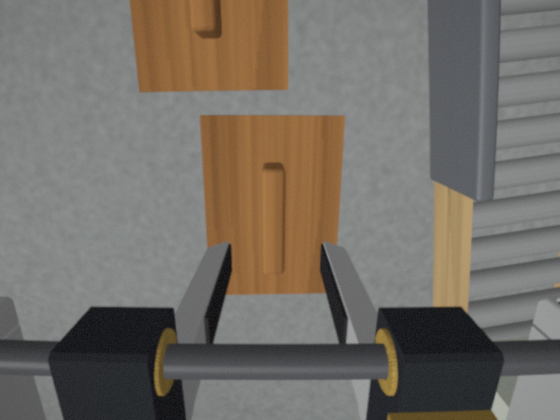

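View pics/t13.png

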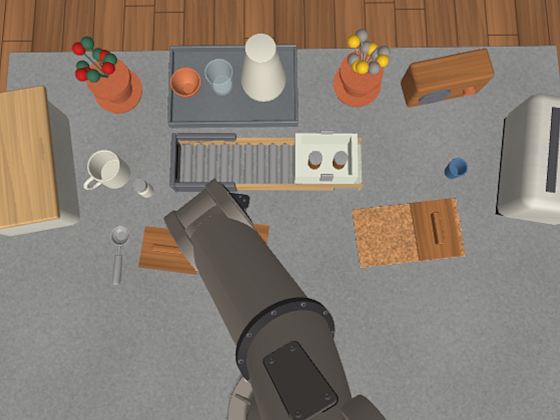

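```bash
python3 -m pendant '[[[0,0,-0.05,0,0.05],[0,0,-0.077,0,0.05],[0,0,-0.077,0,0.05],[0,0,-0.077,0,0.0],[0,0,-0.077,0,0.0],[0,0,-0.077,0,0.0],[0,0,-0.077,0,0.0],[0,0,-0.04,0,0.0],[0,0,0.02,0,0.0],[0,0,0.07,0,0.0]]]'; python3 -c "
from h import *
st(); tool(); t=grab_frame('top')
cv2.imwrite('pics/a2.png',cv2.resize(cv2.cvtColor(t['image'][125:200,280:375],cv2.COLOR_RGB2BGR),None,fx=8,fy=8,interpolation=cv2.INTER_CUBIC))"
```

```text
clock: 21.82
eef_pos: [0.4179, 0.1153, 0.1767]
orientation: [-0.467, 0.456, -0.522, 0.549]
wrist_force: [1.4, -0.2, -2.0]
gripper_width: 0.0157
{'clock': 21.825, 'eef_pos': [0.418, 0.115, 0.177], 'orientation': [-0.467, 0.456, -0.522, 0.549], 'wrist_force': [1.44, -0.219, -1.991], 'gripper_width': 0.016, 'qpos': [0.206, 0.098, -0.676, 2.148, 0.122, 0.896, -0.69]}
tilt deg [ 2.07 -1.1 ] jaw -8.46
```

View pics/a2.png

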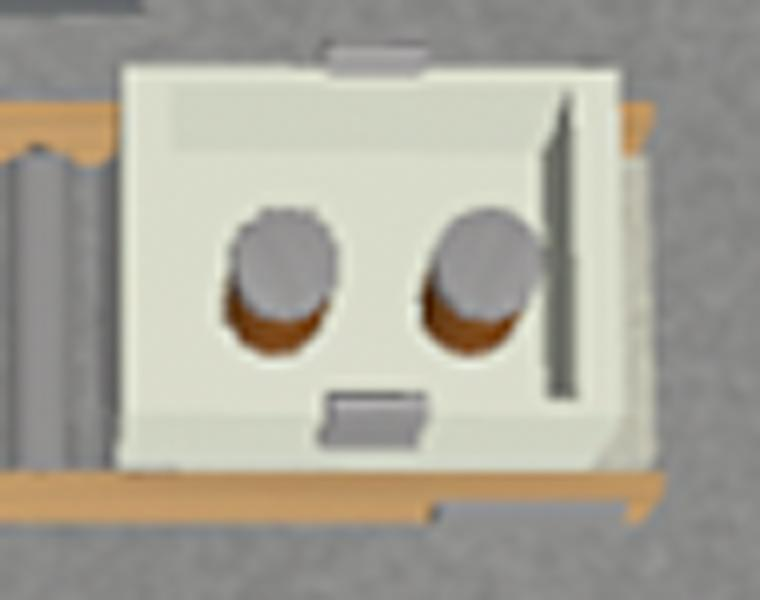

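```bash
python3 -m pendant '[[[0.05,-0.04,0.01,4,0.0],[0.2,-0.221,0.01,7.5,0.0],[0.2,-0.221,0.01,7.5,0.0],[0.2,-0.221,0.01,7.5,0.0],[0.2,-0.221,-0.01,7.5,0.0],[0.2,-0.221,-0.025,7.5,0.0],[0.2,-0.221,-0.025,7.5,0.0],[0.2,-0.221,-0.025,7.5,0.0]]]'; python3 -c "
from h import *
st(); tool(); t=grab_frame('top');d=grab_frame('wrist');e=grab_frame('side')
cv2.imwrite('pics/a.png',cv2.resize(cv2.cvtColor(t['image'][120:200,280:380],cv2.COLOR_RGB2BGR),None,fx=7,fy=7,interpolation=cv2.INTER_CUBIC))
cv2.imwrite('pics/b.png',cv2.resize(cv2.cvtColor(e['image'][130:210,220:310],cv2.COLOR_RGB2BGR),None,fx=7,fy=7,interpolation=cv2.INTER_CUBIC))
cv2.imwrite('pics/c.png',cv2.resize(cv2.cvtColor(d['image'][100:310,160:390],cv2.COLOR_RGB2BGR),None,fx=2.8,fy=2.8,interpolation=cv2.INTER_CUBIC))"
```

```text
clock: 22.88
eef_pos: [0.62, -0.1033, 0.1578]
orientation: [-0.504, 0.488, -0.489, 0.518]
wrist_force: [0.0, -0.1, -0.7]
gripper_width: 0.0158
{'clock': 22.875, 'eef_pos': [0.62, -0.103, 0.158], 'orientation': [-0.504, 0.488, -0.489, 0.518], 'wrist_force': [0.023, -0.079, -0.682], 'gripper_width': 0.016, 'qpos': [0.433, 0.42, -0.483, 1.782, 0.25, 0.952, -0.166]}
tilt deg [ 2.58 -0.7 ] jaw -0.85
```

View pics/a.png

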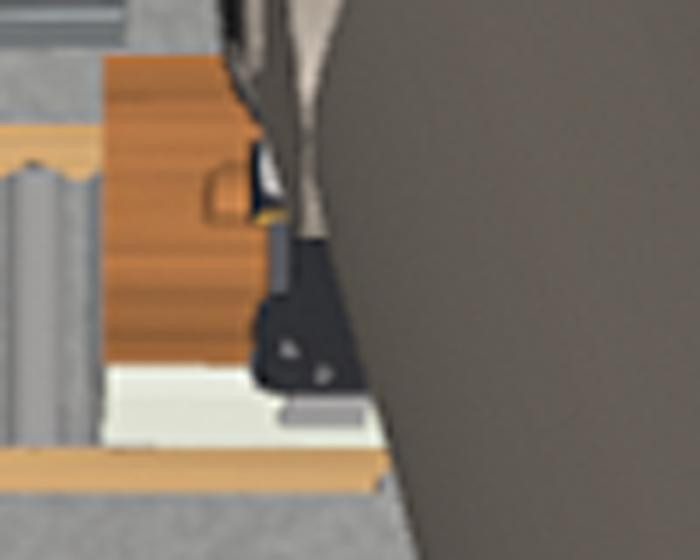

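View pics/b.png

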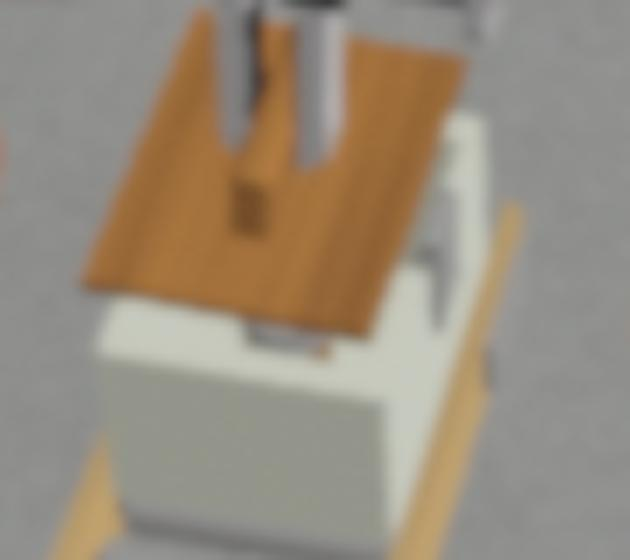

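View pics/c.png

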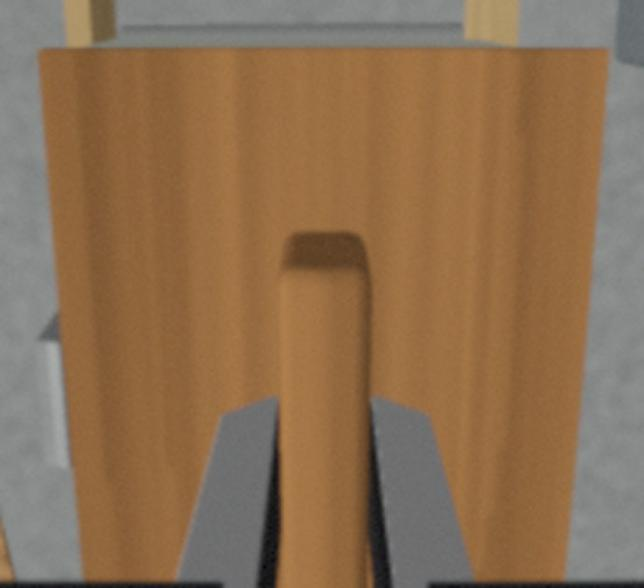

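```bash
python3 -c "
from h import *
t=grab_frame('top');d=grab_frame('wrist');e=grab_frame('side')
W=lambda x,y:(160+x/2.8,100+y/2.8)
T=lambda x,y:(280+x/7,120+y/7)
S=lambda x,y:(220+x/7,130+y/7)
st()
for zl in (.146,):
  print(' wrist',np.round(1000*ray(d,[W(40,48),W(607,48)],zl),1))
  print(' top',np.round(1000*ray(t,[T(103,56),T(103,362)],zl),1))
  print(' side',np.round(1000*ray(e,[S(82,286),S(370,334)],zl),1))
"
```

```text
{'clock': 23.175, 'eef_pos': [0.62, -0.104, 0.158], 'orientation': [-0.504, 0.488, -0.489, 0.518], 'wrist_force': [0.596, 0.18, -0.56], 'gripper_width': 0.016, 'qpos': [0.434, 0.421, -0.482, 1.781, 0.25, 0.952, -0.166]}
 wrist [[569.3 -26.7 146. ]
 [673.7 -28.5 146. ]]
 top [[671.9 -29.5 146. ]
 [566.1 -27.9 146. ]]
 side [[669.9 -25.8 146. ]
 [565.6 -23.7 146. ]]
```

```bash
python3 -m pendant '[[[-0.0022,-0.003,-0.005,0,0.0],[-0.0022,-0.003,-0.01,0,0.0],[-0.0022,-0.003,-0.015,0,0.0],[-0.0022,-0.003,-0.018,0,0.0],[-0.0022,-0.003,-0.02,0,0.0],[-0.0022,-0.003,-0.0205,0,0.0]]]'; python3 -m pendant '[[[0,0,-0.0015,0,0],[0,0,-0.0015,0,0]]]'
```

```text
clock: 23.92
eef_pos: [0.6185, -0.1072, 0.1377]
orientation: [-0.504, 0.487, -0.489, 0.519]
wrist_force: [-1.5, -0.1, 10.9]
gripper_width: 0.0159
clock: 24.18
eef_pos: [0.6188, -0.1072, 0.1373]
orientation: [-0.504, 0.487, -0.489, 0.519]
wrist_force: [-4.0, 0.0, 16.4]
gripper_width: 0.0159
```

```bash
python3 -m pendant '[[[-0.002,0,0,0,0],[-0.003,0,0,0,0],[-0.003,0,0,0,0]]]'; python3 -m pendant '[[[0,0.003,0,0,0],[0,0.004,0,0,0],[0,0.004,0,0,0]]]'; python3 -m pendant '[[[0,-0.003,0,0,0],[0,-0.007,0,0,0],[0,-0.007,0,0,0]]]'
```

```text
clock: 24.55
eef_pos: [0.6167, -0.1071, 0.1379]
orientation: [-0.505, 0.487, -0.488, 0.519]
wrist_force: [1.8, 0.1, 6.5]
gripper_width: 0.0159
clock: 24.92
eef_pos: [0.6167, -0.1034, 0.1379]
orientation: [-0.505, 0.487, -0.488, 0.519]
wrist_force: [2.7, -4.7, 2.3]
gripper_width: 0.0156
clock: 25.3
eef_pos: [0.6167, -0.1094, 0.1379]
orientation: [-0.505, 0.487, -0.489, 0.519]
wrist_force: [1.0, 3.7, 4.5]
gripper_width: 0.0154
```

```bash
python3 -m pendant '[[[0,0.0025,-0.002,0,0],[0,0.0025,-0.003,0,0],[0,0.0025,-0.003,0,0]]]'; python3 -c "
from h import *
st(); tool(); t=grab_frame('top');d=grab_frame('wrist');e=grab_frame('side')
cv2.imwrite('pics/a.png',cv2.resize(cv2.cvtColor(t['image'][120:200,280:380],cv2.COLOR_RGB2BGR),None,fx=7,fy=7,interpolation=cv2.INTER_CUBIC))
cv2.imwrite('pics/b.png',cv2.resize(cv2.cvtColor(e['image'][130:210,220:310],cv2.COLOR_RGB2BGR),None,fx=7,fy=7,interpolation=cv2.INTER_CUBIC))
cv2.imwrite('pics/c.png',cv2.resize(cv2.cvtColor(d['image'][100:310,160:390],cv2.COLOR_RGB2BGR),None,fx=2.8,fy=2.8,interpolation=cv2.INTER_CUBIC))"
```

```text
clock: 25.68
eef_pos: [0.6176, -0.1088, 0.1367]
orientation: [-0.505, 0.486, -0.488, 0.52]
wrist_force: [-2.1, -7.8, 22.9]
gripper_width: 0.0159
{'clock': 25.675, 'eef_pos': [0.618, -0.109, 0.137], 'orientation': [-0.505, 0.486, -0.488, 0.52], 'wrist_force': [-2.064, -7.831, 22.949], 'gripper_width': 0.016, 'qpos': [0.435, 0.437, -0.474, 1.808, 0.267, 0.905, -0.174]}
tilt deg [ 2.91 -0.85] jaw -0.95
```

View pics/a.png

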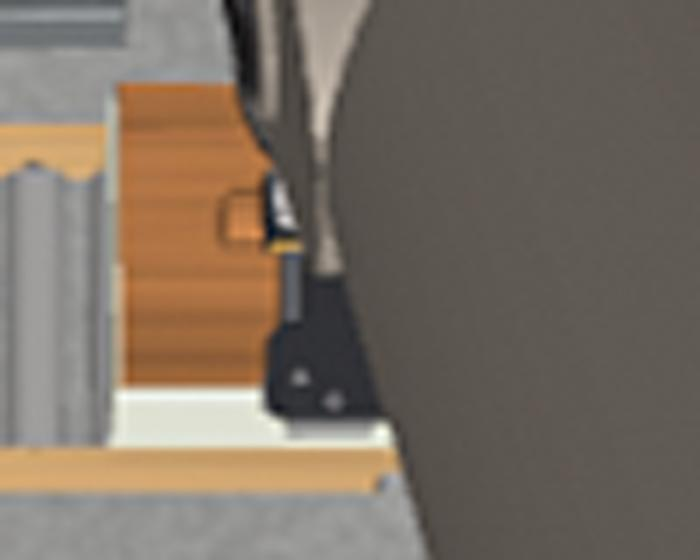

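View pics/b.png

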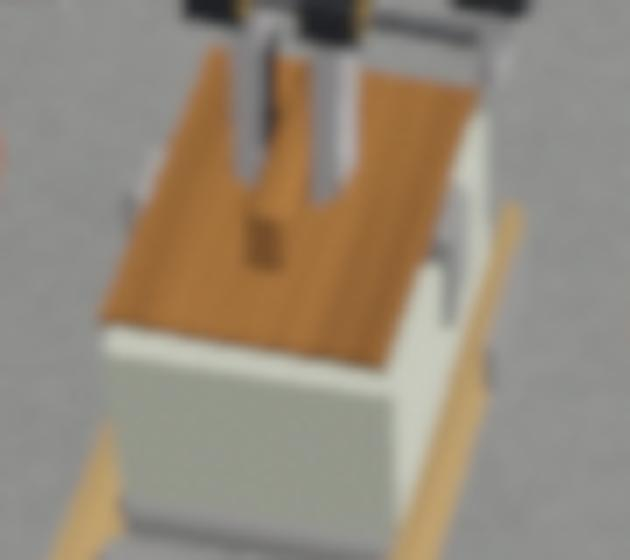

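View pics/c.png

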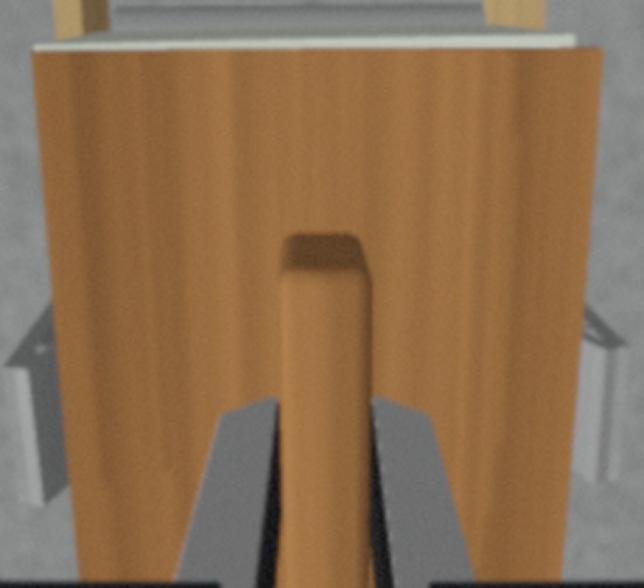

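```bash
python3 -m pendant '[[[0,0,0.002,0,0],[0,0,0.0025,0,0]]]'; python3 -c "
from h import *
st(); tool(); t=grab_frame('top');d=grab_frame('wrist')
cv2.imwrite('pics/a.png',cv2.resize(cv2.cvtColor(t['image'][120:200,280:380],cv2.COLOR_RGB2BGR),None,fx=7,fy=7,interpolation=cv2.INTER_CUBIC))
cv2.imwrite('pics/c.png',cv2.resize(cv2.cvtColor(d['image'][100:310,160:390],cv2.COLOR_RGB2BGR),None,fx=2.8,fy=2.8,interpolation=cv2.INTER_CUBIC))"
```

```text
clock: 26.08
eef_pos: [0.6173, -0.1092, 0.139]
orientation: [-0.504, 0.487, -0.488, 0.52]
wrist_force: [0.1, -2.1, 0.7]
gripper_width: 0.0156
{'clock': 26.075, 'eef_pos': [0.617, -0.109, 0.139], 'orientation': [-0.504, 0.487, -0.488, 0.52], 'wrist_force': [0.117, -2.09, 0.713], 'gripper_width': 0.016, 'qpos': [0.436, 0.434, -0.474, 1.807, 0.265, 0.909, -0.172]}
tilt deg [ 2.89 -0.87] jaw -0.97
```

View pics/a.png

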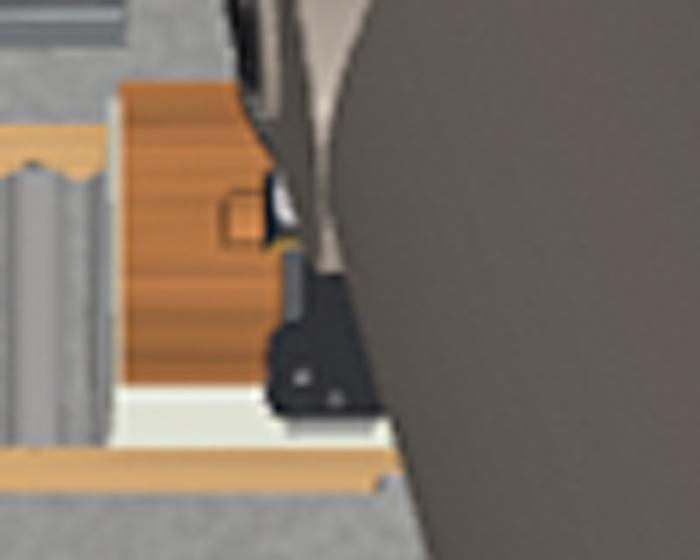

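View pics/c.png

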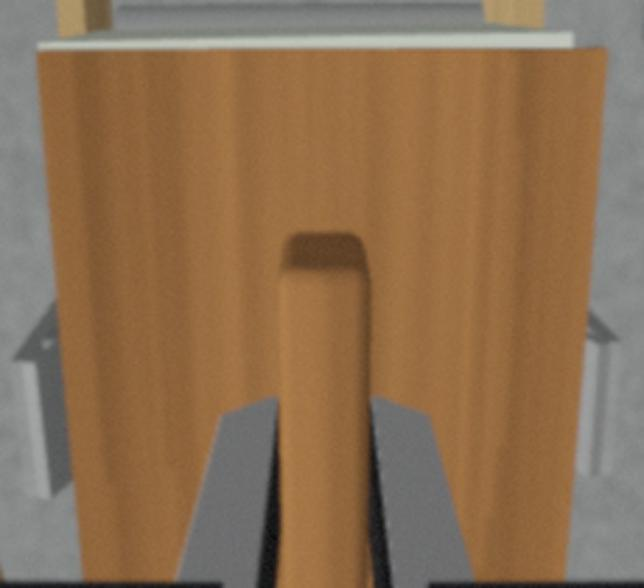

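```bash
python3 -m pendant '[[[0,0,0.03,0,0.0],[0,0,0.06,0,0.0],[-0.03,-0.02,0.06,-10,0.0],[-0.185,-0.145,0.04,-83.3,0.0],[-0.185,-0.145,0.04,-83.3,0.0],[-0.185,-0.145,0.0,-83.3,0.0],[-0.185,-0.145,-0.04,-83.3,0.0],[-0.185,-0.145,-0.06,-83.3,0.0],[-0.185,-0.145,-0.06,-83.3,0.0],[-0.185,-0.145,-0.06,-83.3,0.0]]]'; python3 -c "
from h import *
st(); tool(); shot('wrist','w21')"
```

```text
clock: 27.42
eef_pos: [0.432, -0.2536, 0.0781]
orientation: [-0.029, 0.038, -0.688, 0.724]
wrist_force: [0.1, -0.0, -1.1]
gripper_width: 0.0158
{'clock': 27.425, 'eef_pos': [0.432, -0.254, 0.078], 'orientation': [-0.029, 0.038, -0.688, 0.724], 'wrist_force': [0.054, -0.008, -1.081], 'gripper_width': 0.016, 'qpos': [0.492, 0.319, -0.147, 2.115, 0.15, 0.708, -1.239]}
tilt deg [-0.61 -2.92] jaw -84.56
```

View pics/w21.png

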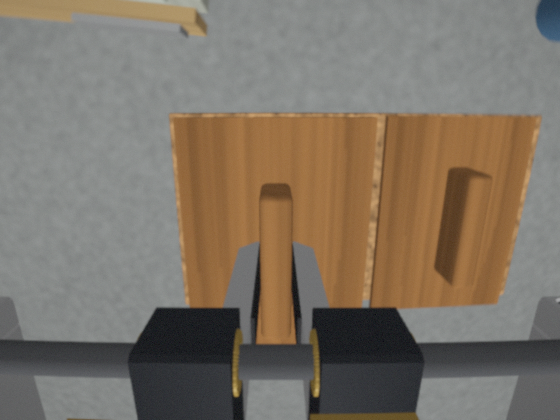

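Position is good. Lowering and releasing, then on to lid C.

```bash
python3 -m pendant '[[[0,0,-0.03,0,0.0],[0,0,-0.045,0,0.0],[0,0,-0.048,0,0.0],[0,0,-0.048,0,0.0]]]'; python3 -m pendant '[[[0,0,-0.0,0,0.03],[0,0,-0.0,0,0.03],[0,0,0.04,0,0.04],[0,0,0.08,0,0.05],[0,0,0.12,0,0.05]]]'; python3 -c "
from meas import *
st(); tool(); d=shot('top','t22'); hsv=cv2.cvtColor(d['image'],cv2.COLOR_RGB2HSV)
H,S,V=[hsv[...,i].astype(int) for i in range(3)]
m=(S>90)&(H<20); m[:200]=0;m[300:]=0
for b in blobs(m,500): print(rectinfo(d,b,.015))
"
```

```text
clock: 27.98
eef_pos: [0.4321, -0.2535, 0.0306]
orientation: [-0.027, 0.036, -0.688, 0.724]
wrist_force: [-3.9, 2.0, 11.2]
gripper_width: 0.0163
clock: 28.6
eef_pos: [0.4319, -0.2534, 0.1518]
orientation: [-0.027, 0.036, -0.688, 0.724]
wrist_force: [0.2, -0.8, -0.1]
gripper_width: 0.0496
{'clock': 28.6, 'eef_pos': [0.432, -0.253, 0.152], 'orientation': [-0.027, 0.036, -0.688, 0.724], 'wrist_force': [0.188, -0.762, -0.069], 'gripper_width': 0.05, 'qpos': [0.508, 0.213, -0.161, 2.056, 0.112, 0.872, -1.203]}
tilt deg [-0.65 -2.89] jaw -84.85
[500.9, 649.5, 150.8, 73.3, -85.1]
[430.0, -229.5, 150.2, 93.8, 5.7]
[399.1, 285.6, 147.7, 105.2, 82.4]
```

View pics/t22.png

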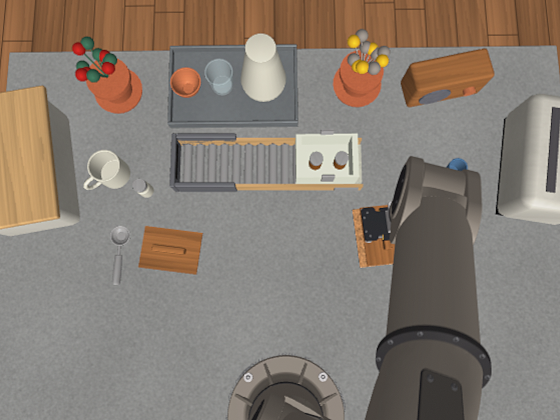

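```bash
python3 -m pendant '[[[-0.033,0.539,0.0,77.2,0.05],[-0.033,0.539,0.0,77.2,0.05],[-0.033,0.539,0.0,77.2,0.05],[-0.033,0.539,0.0,77.2,0.05],[-0.033,0.539,0.0,77.2,0.05],[-0.033,0.539,0.0,77.2,0.05],[-0.033,0.539,0.0,77.2,0.05],[-0.033,0.539,-0.045,77.2,0.05],[-0.033,0.539,-0.045,77.2,0.05],[-0.033,0.539,-0.045,77.2,0.05]]]'; python3 -c "
from h import *
st(); tool(); shot('wrist','w23');w=grab_frame('wrist'); print(proj(w,[(.399,.2856,.045)]))
d=grab_frame('top'); cv2.imwrite('pics/mat.png',cv2.resize(cv2.cvtColor(d['image'][120:275,285:475],cv2.COLOR_RGB2BGR),None,fx=4,fy=4))"
```

```text
clock: 29.9
eef_pos: [0.3993, 0.2878, 0.1101]
orientation: [-0.475, 0.458, -0.515, 0.546]
wrist_force: [0.8, -0.8, -0.4]
gripper_width: 0.0498
{'clock': 29.9, 'eef_pos': [0.399, 0.288, 0.11], 'orientation': [-0.475, 0.458, -0.515, 0.546], 'wrist_force': [0.768, -0.837, -0.428], 'gripper_width': 0.05, 'qpos': [-0.189, 0.316, -0.692, 2.094, 0.343, 0.811, -1.221]}
tilt deg [ 2.73 -0.94] jaw -7.36
[[271.44963111 222.22149587]]
```

View pics/w23.png

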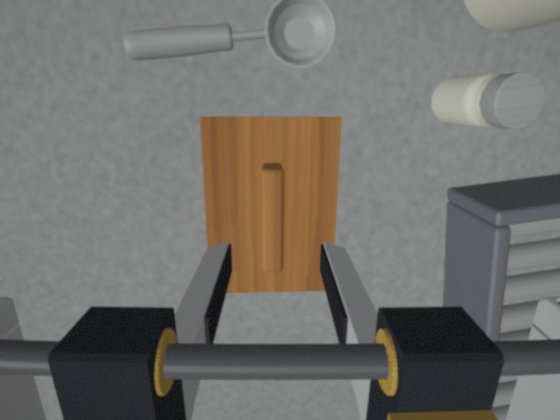

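View pics/mat.png

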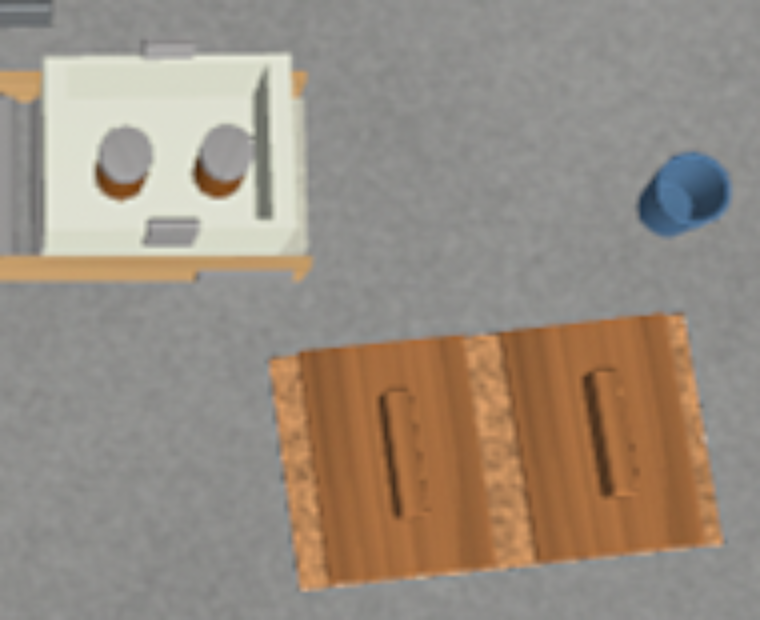

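```bash
python3 -m pendant '[[[0,-0.002,-0.05,0,0.05],[0,-0.002,-0.082,0,0.05],[0,-0.002,-0.082,0,0.05],[0,-0.002,-0.082,0,0.0],[0,-0.002,-0.082,0,0.0],[0,-0.002,-0.082,0,0.0],[0,-0.002,-0.082,0,0.0],[0,-0.002,-0.04,0,0.0],[0,-0.002,0.02,0,0.0],[0,-0.002,0.07,0,0.0]]]'; python3 -c "
from h import *
st(); tool(); t=grab_frame('top')
cv2.imwrite('pics/a2.png',cv2.resize(cv2.cvtColor(t['image'][125:200,280:375],cv2.COLOR_RGB2BGR),None,fx=8,fy=8,interpolation=cv2.INTER_CUBIC))"
```

```text
clock: 31.3
eef_pos: [0.4007, 0.2821, 0.1835]
orientation: [-0.475, 0.456, -0.516, 0.548]
wrist_force: [0.7, 0.2, -1.1]
gripper_width: 0.0157
{'clock': 31.3, 'eef_pos': [0.401, 0.282, 0.184], 'orientation': [-0.475, 0.456, -0.516, 0.548], 'wrist_force': [0.692, 0.241, -1.117], 'gripper_width': 0.016, 'qpos': [-0.108, 0.209, -0.746, 2.029, 0.234, 0.951, -1.111]}
tilt deg [ 2.87 -1.01] jaw -7.64
```

View pics/a2.png

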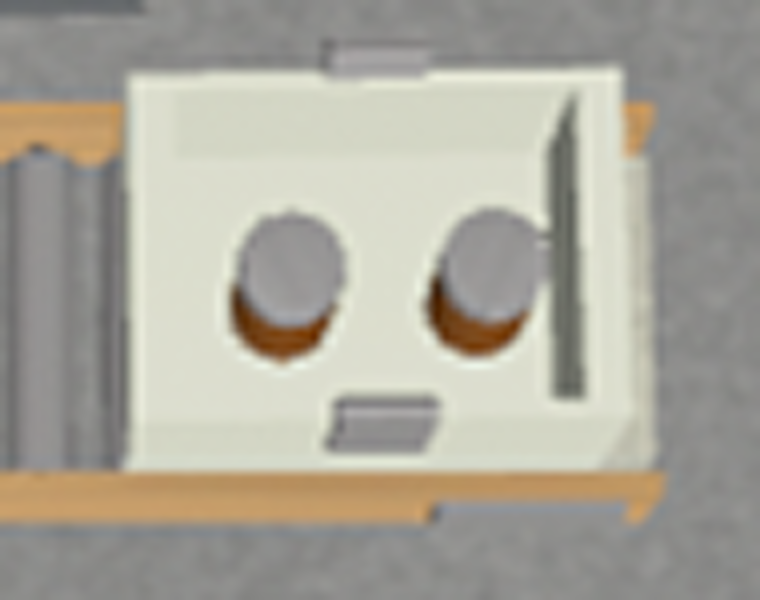

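```bash
python3 -c "
from h import *
t=grab_frame('top')
C=lambda x,y:(280+x/8,125+y/8)
for n,p,z in [('rim +y far',C(128,73),.108),('rim -y far',C(622,66),.108),('clip near L',C(336,397),.129),('clip near R',C(440,397),.129),('far L',C(325,76),.129),('far R',C(428,74),.129),('mouth far L',C(175,93),.108),('mouth far R',C(575,92),.108),('-y mouth near',C(585,397),.108)]: print(n,np.round(1000*ray(t,[p],z)[0],1))
"
```

```text
rim +y far [668.9 -33.5 108. ]
rim -y far [ 669.3 -183.4  108. ]
clip near L [562.4 -92.5 129. ]
clip near R [ 562.1 -123.   129. ]
far L [660.6 -91.5 129. ]
far R [ 660.9 -122.2  129. ]
mouth far L [662.4 -47.6 108. ]
mouth far R [ 661.3 -168.9  108. ]
-y mouth near [ 566.5 -168.7  108. ]
```

```bash
python3 -m pendant '[[[0.05,-0.05,0.005,4,0.0],[0.216,-0.389,0.005,7.8,0.0],[0.216,-0.389,0.005,7.8,0.0],[0.216,-0.389,0.005,7.8,0.0],[0.216,-0.389,0.005,7.8,0.0],[0.216,-0.389,0.0,7.8,0.0],[0.216,-0.389,-0.02,7.8,0.0],[0.216,-0.389,-0.025,7.8,0.0],[0.216,-0.389,-0.025,7.8,0.0]]]'; python3 -c "
from h import *
st(); tool(); t=grab_frame('top');d=grab_frame('wrist');e=grab_frame('side')
cv2.imwrite('pics/a.png',cv2.resize(cv2.cvtColor(t['image'][120:200,280:380],cv2.COLOR_RGB2BGR),None,fx=7,fy=7,interpolation=cv2.INTER_CUBIC))
cv2.imwrite('pics/b.png',cv2.resize(cv2.cvtColor(e['image'][130:210,220:310],cv2.COLOR_RGB2BGR),None,fx=7,fy=7,interpolation=cv2.INTER_CUBIC))
cv2.imwrite('pics/c.png',cv2.resize(cv2.cvtColor(d['image'][100:310,160:390],cv2.COLOR_RGB2BGR),None,fx=2.8,fy=2.8,interpolation=cv2.INTER_CUBIC))"
```

```text
clock: 32.52
eef_pos: [0.618, -0.1056, 0.1596]
orientation: [-0.512, 0.488, -0.484, 0.515]
wrist_force: [0.6, 0.2, -0.1]
gripper_width: 0.016
{'clock': 32.525, 'eef_pos': [0.618, -0.106, 0.16], 'orientation': [-0.512, 0.488, -0.484, 0.515], 'wrist_force': [0.562, 0.248, -0.118], 'gripper_width': 0.016, 'qpos': [0.461, 0.414, -0.505, 1.791, 0.251, 0.942, -0.146]}
tilt deg [ 3.17 -0.36] jaw 0.05
```

View pics/a.png

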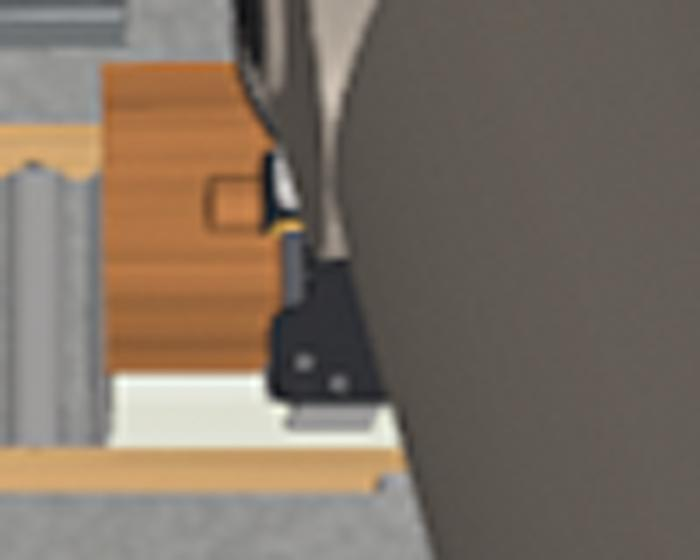

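View pics/b.png

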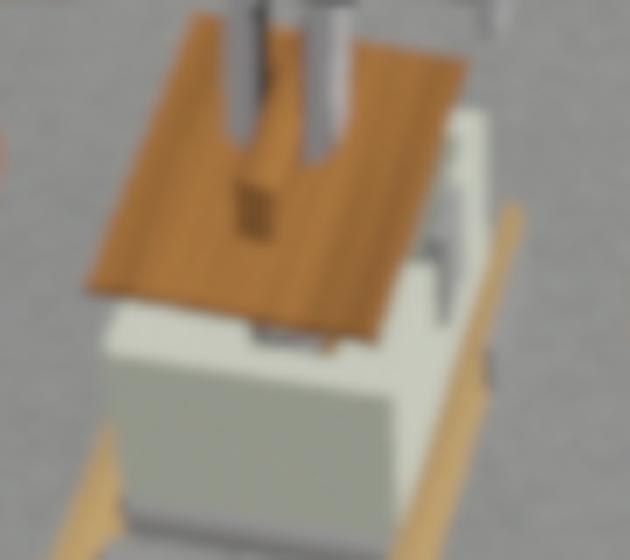

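View pics/c.png

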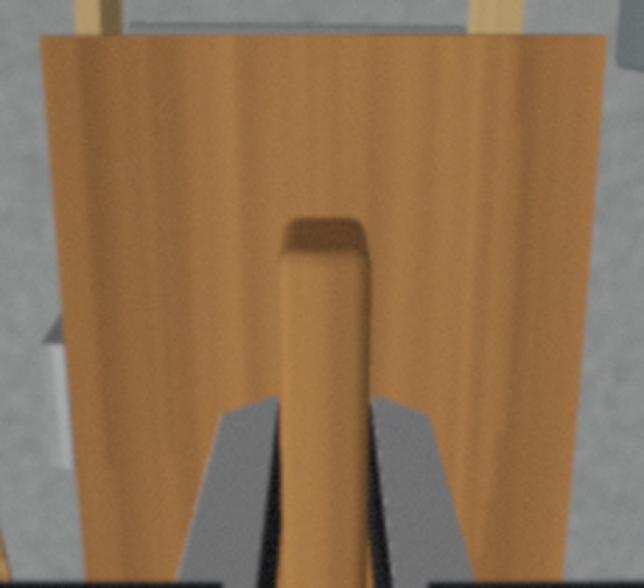

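```bash
python3 -c "
from h import *
t=grab_frame('top');d=grab_frame('wrist');e=grab_frame('side');st()
W=lambda x,y:(160+x/2.8,100+y/2.8)
T=lambda x,y:(280+x/7,120+y/7)
S=lambda x,y:(220+x/7,130+y/7)
zl=.1465
print(' wrist',np.round(1000*ray(d,[W(41,35),W(606,36)],zl),1))
print(' top',np.round(1000*ray(t,[T(102,64),T(108,371)],zl),1))
print(' side',np.round(1000*ray(e,[S(87,287),S(378,342)],zl),1))
print('tub top +y',np.round(1000*ray(t,[T(111,380),T(108,420)],.108),1))
print('tub side',np.round(1000*ray(e,[S(105,347),S(393,397)],.108),1))
"
```

```text
{'clock': 32.825, 'eef_pos': [0.619, -0.104, 0.162], 'orientation': [-0.514, 0.488, -0.482, 0.515], 'wrist_force': [-0.841, 0.091, -1.096], 'gripper_width': 0.016, 'qpos': [0.459, 0.411, -0.506, 1.79, 0.251, 0.943, -0.145]}
 wrist [[565.9 -25.  146.5]
 [671.8 -24.8 146.5]]
 top [[668.9 -29.1 146.5]
 [562.9 -29.5 146.5]]
 side [[667.8 -25.2 146.5]
 [561.9 -20.1 146.5]]
tub top +y [[568.8 -31.6 108. ]
 [554.8 -30.4 108. ]]
tub side [[667.1 -33.3 108. ]
 [560.1 -30.6 108. ]]
```

```bash
python3 -m pendant '[[[-0.001,-0.0055,-0.005,0,0.0],[-0.001,-0.0055,-0.012,0,0.0],[-0.001,-0.0055,-0.014,0,0.0],[-0.001,-0.0055,-0.014,0,0.0]]]'; python3 -c "
from h import *
st(); tool(); t=grab_frame('top');d=grab_frame('wrist');e=grab_frame('side');st()
cv2.imwrite('pics/a.png',cv2.resize(cv2.cvtColor(t['image'][120:200,280:380],cv2.COLOR_RGB2BGR),None,fx=7,fy=7,interpolation=cv2.INTER_CUBIC))
cv2.imwrite('pics/b.png',cv2.resize(cv2.cvtColor(e['image'][130:210,220:310],cv2.COLOR_RGB2BGR),None,fx=7,fy=7,interpolation=cv2.INTER_CUBIC))
cv2.imwrite('pics/c.png',cv2.resize(cv2.cvtColor(d['image'][100:310,160:390],cv2.COLOR_RGB2BGR),None,fx=2.8,fy=2.8,interpolation=cv2.INTER_CUBIC))"
```

```text
clock: 33.33
eef_pos: [0.6177, -0.1095, 0.1477]
orientation: [-0.513, 0.488, -0.483, 0.515]
wrist_force: [0.2, 0.1, -1.6]
gripper_width: 0.0162
{'clock': 33.325, 'eef_pos': [0.618, -0.11, 0.148], 'orientation': [-0.513, 0.488, -0.483, 0.515], 'wrist_force': [0.189, 0.113, -1.65], 'gripper_width': 0.016, 'qpos': [0.463, 0.426, -0.5, 1.803, 0.261, 0.917, -0.145]}
tilt deg [ 3.34 -0.39] jaw 0.21
{'clock': 33.475, 'eef_pos': [0.618, -0.11, 0.148], 'orientation': [-0.514, 0.488, -0.482, 0.515], 'wrist_force': [-0.087, -0.415, -1.33], 'gripper_width': 0.016, 'qpos': [0.463, 0.426, -0.5, 1.802, 0.26, 0.917, -0.144]}
```

View pics/a.png

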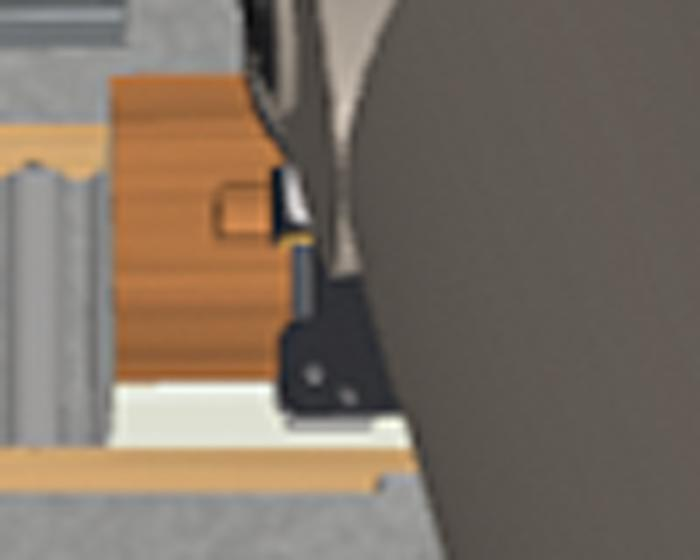

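View pics/c.png

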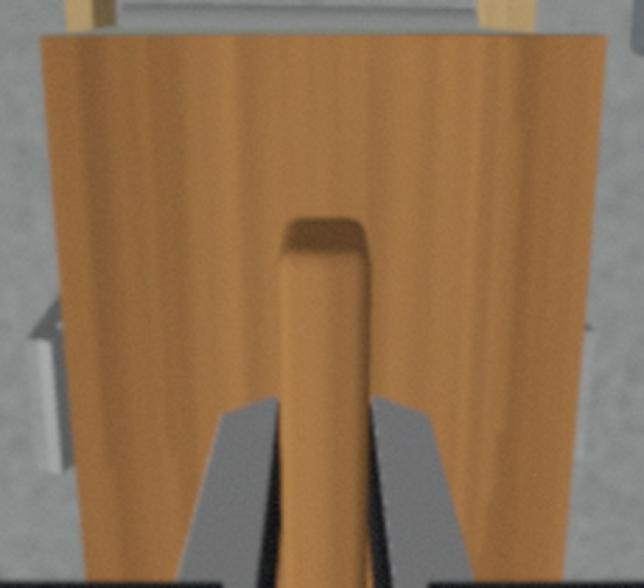

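```bash
python3 -m pendant '[[[-0.0015,-0.0013,-0.003,0,0.0],[-0.0015,-0.0013,-0.006,0,0.0],[-0.0015,-0.0013,-0.009,0,0.0],[-0.0015,-0.0013,-0.0105,0,0.0]]]'; python3 -m pendant '[[[0,0,-0.001,0,0],[0,0,-0.001,0,0]]]'
```

```text
clock: 33.98
eef_pos: [0.6164, -0.1109, 0.1374]
orientation: [-0.514, 0.488, -0.482, 0.515]
wrist_force: [-0.3, -0.8, 2.5]
gripper_width: 0.0155
clock: 34.22
eef_pos: [0.6163, -0.1109, 0.1363]
orientation: [-0.513, 0.488, -0.483, 0.515]
wrist_force: [0.1, 0.2, 0.4]
gripper_width: 0.0156
```

```bash
python3 -m pendant '[[[0,0,-0.001,0,0],[0,0,-0.002,0,0]]]'; python3 -m pendant '[[[0,0,-0.001,0,0],[0,0,-0.0015,0,0]]]'
```

```text
clock: 34.48
eef_pos: [0.6163, -0.111, 0.1343]
orientation: [-0.514, 0.488, -0.482, 0.515]
wrist_force: [-0.1, -0.6, 3.4]
gripper_width: 0.0156
clock: 34.72
eef_pos: [0.6156, -0.111, 0.1323]
orientation: [-0.513, 0.488, -0.483, 0.515]
wrist_force: [-2.5, -0.1, 0.6]
gripper_width: 0.0158
```

```bash
python3 -m pendant '[[[0,0,-0.001,0,0],[0,0,-0.002,0,0]]]'; python3 -m pendant '[[[0,0,-0.001,0,0],[0,0,-0.002,0,0]]]';python3 -m pendant '[[[0,0,-0.001,0,0],[0,0,-0.0015,0,0]]]'
```

```text
clock: 34.98
eef_pos: [0.6158, -0.1109, 0.1307]
orientation: [-0.513, 0.488, -0.483, 0.515]
wrist_force: [-4.0, 1.5, 12.0]
gripper_width: 0.0157
clock: 35.22
eef_pos: [0.6162, -0.1109, 0.1296]
orientation: [-0.513, 0.488, -0.482, 0.515]
wrist_force: [-2.5, 0.6, 14.0]
gripper_width: 0.0162
clock: 35.48
eef_pos: [0.6165, -0.1109, 0.1289]
orientation: [-0.513, 0.488, -0.482, 0.516]
wrist_force: [-3.8, 1.0, 15.4]
gripper_width: 0.0164
```

```bash
python3 -m pendant '[[[0,0,-0.001,0,0],[0,0,-0.002,0,0]]]'; python3 -m pendant '[[[0,0,-0.001,0,0],[0,0,-0.002,0,0]]]'; python3 -c "
from h import *
tool(); t=grab_frame('top');d=grab_frame('wrist');e=grab_frame('side');st()
cv2.imwrite('pics/b.png',cv2.resize(cv2.cvtColor(e['image'][130:210,220:310],cv2.COLOR_RGB2BGR),None,fx=7,fy=7,interpolation=cv2.INTER_CUBIC))
cv2.imwrite('pics/c.png',cv2.resize(cv2.cvtColor(d['image'][100:310,160:390],cv2.COLOR_RGB2BGR),None,fx=2.8,fy=2.8,interpolation=cv2.INTER_CUBIC))"
```

```text
clock: 35.72
eef_pos: [0.617, -0.1109, 0.1279]
orientation: [-0.514, 0.488, -0.482, 0.516]
wrist_force: [-6.4, 0.5, 25.9]
gripper_width: 0.0166
clock: 35.98
eef_pos: [0.6171, -0.111, 0.1277]
orientation: [-0.513, 0.488, -0.481, 0.516]
wrist_force: [-18.9, 0.8, 41.4]
gripper_width: 0.0167
tilt deg [ 3.47 -0.54] jaw 0.22
{'clock': 36.125, 'eef_pos': [0.617, -0.111, 0.128], 'orientation': [-0.513, 0.488, -0.481, 0.516], 'wrist_force': [-13.817, 1.979, 31.617], 'gripper_width': 0.017, 'qpos': [0.456, 0.446, -0.491, 1.822, 0.279, 0.878, -0.159]}
```

View pics/b.png

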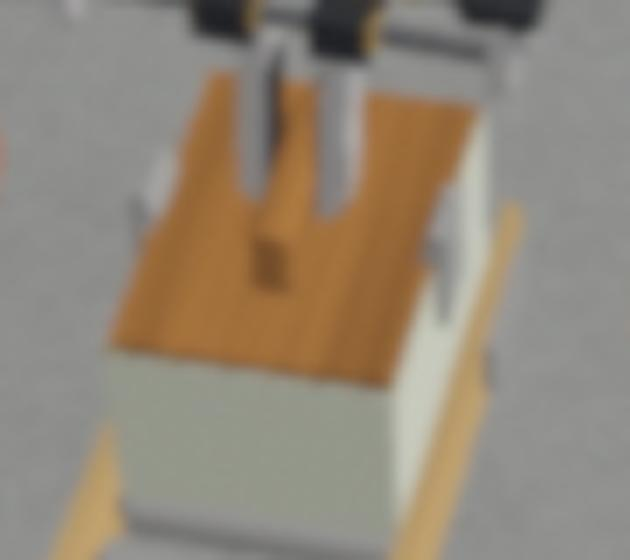

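View pics/c.png

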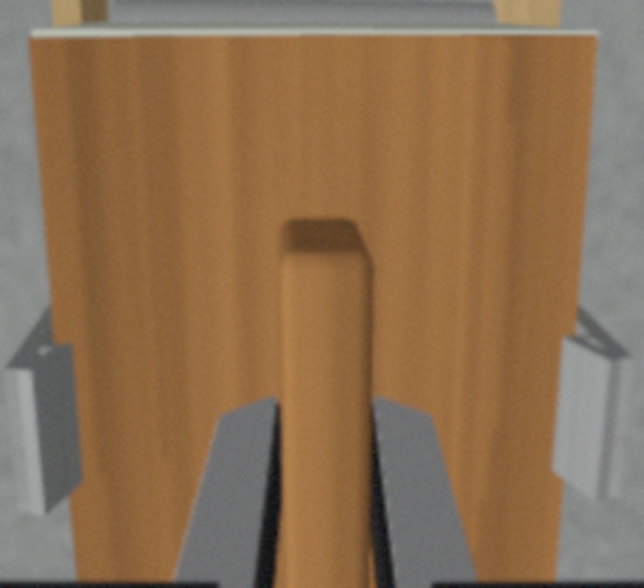

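The lid has dropped flush and both clips reach over the plate. I'll relax, release, rise and inspect.

```bash
python3 -m pendant '[[[0,0,0.001,0,0],[0,0,0.002,0,0],[0,0,0.002,0,0.03],[0,0,0.002,0,0.03],[0,0,0.04,0,0.03],[0,0,0.08,0,0.03],[0,-0.05,0.1,0,0.03],[0,-0.08,0.1,0,0.03],[0,-0.08,0.1,0,0.03]]]'; python3 -c "
from h import *
tool(); t=grab_frame('top');d=shot('wrist','w30');e=grab_frame('side');st()
cv2.imwrite('pics/b.png',cv2.resize(cv2.cvtColor(e['image'][130:210,220:310],cv2.COLOR_RGB2BGR),None,fx=7,fy=7,interpolation=cv2.INTER_CUBIC))
"
```

```text
clock: 37.25
eef_pos: [0.6168, -0.194, 0.2277]
orientation: [-0.512, 0.487, -0.482, 0.518]
wrist_force: [-0.1, 1.7, 0.3]
gripper_width: 0.03
tilt deg [ 3.48 -0.6 ] jaw -0.01
{'clock': 37.4, 'eef_pos': [0.617, -0.19, 0.228], 'orientation': [-0.514, 0.488, -0.481, 0.516], 'wrist_force': [-0.063, -0.601, -0.305], 'gripper_width': 0.03, 'qpos': [0.584, 0.373, -0.494, 1.685, 0.2, 1.071, 0.038]}
```

View pics/b.png

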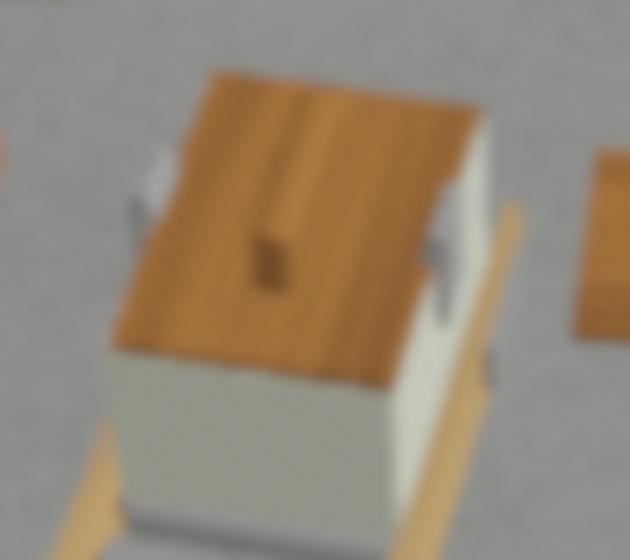

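View pics/w30.png

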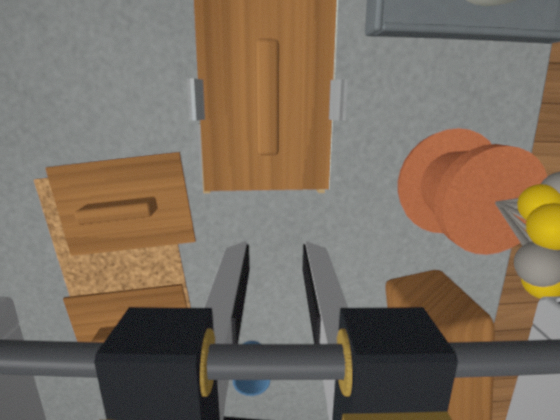

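```bash
python3 -m pendant '[[[0,0.04,0,0,0],[0,0.08,-0.03,0,0],[0,0.081,-0.06,0,0],[0,0.081,-0.069,0,0],[0,0.081,-0.071,0,0]]]'; python3 -m pendant '[[[0,0,-0.002,0,0],[0,0,-0.003,0,0]]]'; python3 -m pendant '[[[0,0,-0.001,0,0],[0,0,-0.002,0,0]]]'
```

```text
clock: 38.02
eef_pos: [0.6172, -0.1087, 0.1566]
orientation: [-0.514, 0.488, -0.481, 0.516]
wrist_force: [-0.2, 0.2, 1.2]
gripper_width: 0.0005
clock: 38.28
eef_pos: [0.6176, -0.109, 0.1544]
orientation: [-0.514, 0.488, -0.481, 0.516]
wrist_force: [0.1, 0.1, -0.0]
gripper_width: 0.0006
clock: 38.52
eef_pos: [0.6178, -0.1092, 0.1526]
orientation: [-0.514, 0.488, -0.481, 0.517]
wrist_force: [-0.1, 0.5, 0.2]
gripper_width: 0.0006
```

```bash
python3 -m pendant '[[[0,0,-0.001,0,0],[0,0,-0.001,0,0]]]'; python3 -m pendant '[[[0,0,-0.001,0,0],[0,0,-0.001,0,0]]]'; python3 -m pendant '[[[0,0,-0.001,0,0],[0,0,-0.001,0,0]]]'
```

```text
clock: 38.78
eef_pos: [0.6178, -0.1092, 0.1516]
orientation: [-0.514, 0.488, -0.481, 0.517]
wrist_force: [0.5, -0.4, 0.8]
gripper_width: 0.0005
clock: 39.02
eef_pos: [0.6179, -0.1093, 0.1513]
orientation: [-0.514, 0.488, -0.481, 0.517]
wrist_force: [-4.5, -0.1, 10.4]
gripper_width: 0.0004
clock: 39.28
eef_pos: [0.6179, -0.1093, 0.1513]
orientation: [-0.514, 0.488, -0.481, 0.517]
wrist_force: [-7.3, 0.4, 14.6]
gripper_width: 0.0007
```

Firm contact at fingertip height 0.143 matches the seated handle height of 0.143, so the lid is seated. Next I'll go behind the tub to push it.

```bash
python3 -m pendant '[[[0,0,0.03,0,0],[0,0,0.05,0,0],[0,-0.06,0.05,0,0],[0,-0.12,0.03,0,0],[0,-0.12,-0.03,0,0],[0,-0.12,-0.08,0,0],[0,-0.12,-0.08,0,0]]]'; python3 -c "
from meas import *
st();tool();d=shot('side','s31'); t=shot('top','t31')"
```

```text
clock: 40.15
eef_pos: [0.6157, -0.2286, 0.0682]
orientation: [-0.513, 0.489, -0.483, 0.515]
wrist_force: [0.3, -0.2, 0.5]
gripper_width: 0.0005
{'clock': 40.15, 'eef_pos': [0.616, -0.229, 0.068], 'orientation': [-0.513, 0.489, -0.483, 0.515], 'wrist_force': [0.331, -0.193, 0.459], 'gripper_width': 0.001, 'qpos': [0.585, 0.557, -0.432, 1.789, 0.306, 0.803, 0.014]}
tilt deg [ 3.26 -0.44] jaw 0.23
```

View pics/s31.png

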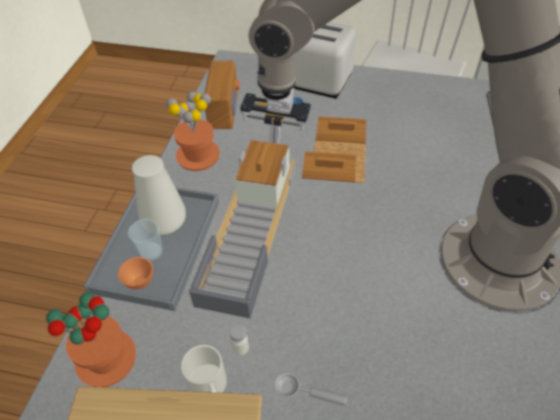

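View pics/t31.png

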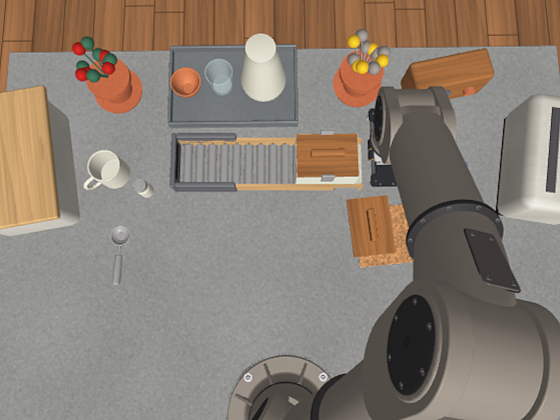

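Lid B has been knocked partly off the mat; I'll mend that after the push. Pushing now.

```bash
python3 -m pendant '[[[0,0.02,0,0,0],[0,0.03,0,0,0],[0,0.037,0,0,0],[0,0.044,0,0,0],[0,0.052,0,0,0],[0,0.06,0,0,0],[0.001,0.07,0,0,0],[0.001,0.08,0,0,0],[0.001,0.09,0,0,0],[0.001,0.1,0,0,0]]]'
```

```text
clock: 41.5
eef_pos: [0.6205, -0.1307, 0.0739]
orientation: [-0.514, 0.487, -0.48, 0.518]
wrist_force: [0.1, -7.5, 7.1]
gripper_width: 0.0005
```

```bash
python3 -m pendant '[[[0,0.01,0,0,0],[0,0.02,0,0,0],[0,0.03,0,0,0],[0,0.04,0,0,0],[0,0.05,0,0,0],[0.001,0.06,0,0,0],[0.001,0.07,0,0,0],[0.001,0.08,0,0,0],[0.001,0.09,0,0,0],[0.001,0.1,0,0,0]]]'; python3 -c "
from h import *
st();d=shot('side','s32'); t=shot('top','t32')"
```

```text
clock: 42.75
eef_pos: [0.6214, -0.0299, 0.0738]
orientation: [-0.514, 0.487, -0.48, 0.518]
wrist_force: [0.6, -1.9, -0.1]
gripper_width: 0.0003
{'clock': 42.75, 'eef_pos': [0.621, -0.03, 0.074], 'orientation': [-0.514, 0.487, -0.48, 0.518], 'wrist_force': [0.571, -1.926, -0.05], 'gripper_width': 0.0, 'qpos': [0.288, 0.5, -0.452, 1.874, 0.333, 0.773, -0.341]}
```

View pics/s32.png

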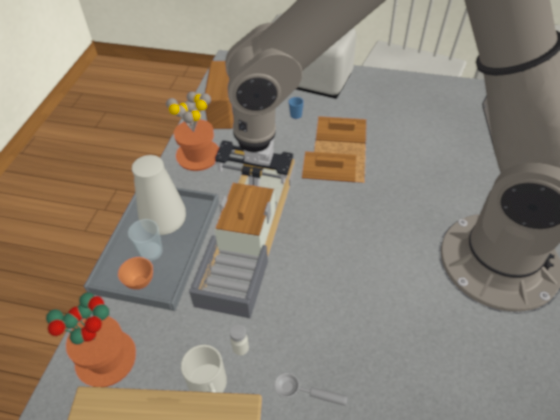

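```bash
python3 -m pendant '[[[0,0.01,0,0,0],[0,0.02,0,0,0],[0,0.03,0,0,0],[0,0.04,0,0,0],[0.001,0.05,0,0,0],[0.001,0.06,0,0,0],[0.001,0.07,0,0,0],[0.001,0.08,0,0,0],[0.001,0.09,0,0,0],[0.001,0.1,0,0,0]]]'; python3 -m pendant '[[[0,0.01,0,0,0],[0,0.017,0,0,0],[0,0.022,0,0,0],[0,0.025,0,0,0]]]';  python3 -m pendant '[[[0,0.003,0,0,0],[0,0.006,0,0,0],[0,0.008,0,0,0],[0,0.01,0,0,0]]]'
```

```text
clock: 44.1
eef_pos: [0.6226, 0.0717, 0.074]
orientation: [-0.514, 0.487, -0.479, 0.518]
wrist_force: [2.0, -1.3, -0.4]
gripper_width: 0.0007
clock: 44.6
eef_pos: [0.6226, 0.097, 0.074]
orientation: [-0.514, 0.487, -0.479, 0.518]
wrist_force: [1.0, -1.1, 1.3]
gripper_width: 0.0006
clock: 45.1
eef_pos: [0.6227, 0.107, 0.0741]
orientation: [-0.514, 0.487, -0.479, 0.518]
wrist_force: [0.9, -0.8, 1.1]
gripper_width: 0.0004
```

```bash
python3 -m pendant '[[[0,0.001,0,0,0],[0,0.002,0,0,0],[0,0.003,0,0,0]]]'; python3 -m pendant '[[[0,0.001,0,0,0],[0,0.002,0,0,0],[0,0.003,0,0,0]]]'; python3 -c "
from h import *
st();d=grab_frame('side'); t=grab_frame('top')
cv2.imwrite('pics/b.png',cv2.resize(cv2.cvtColor(d['image'][160:320,180:310],cv2.COLOR_RGB2BGR),None,fx=4,fy=3.7,interpolation=cv2.INTER_CUBIC))
cv2.imwrite('pics/a.png',cv2.resize(cv2.cvtColor(t['image'][115:205,150:300],cv2.COLOR_RGB2BGR),None,fx=5,fy=5,interpolation=cv2.INTER_CUBIC))"
```

```text
clock: 45.48
eef_pos: [0.6226, 0.1091, 0.074]
orientation: [-0.514, 0.487, -0.479, 0.518]
wrist_force: [-0.8, -8.2, 3.6]
gripper_width: 0.0005
clock: 45.85
eef_pos: [0.6225, 0.109, 0.074]
orientation: [-0.512, 0.488, -0.479, 0.52]
wrist_force: [-2.4, -17.5, 8.3]
gripper_width: 0.0008
{'clock': 45.85, 'eef_pos': [0.623, 0.109, 0.074], 'orientation': [-0.512, 0.488, -0.479, 0.52], 'wrist_force': [-2.403, -17.543, 8.277], 'gripper_width': 0.001, 'qpos': [0.057, 0.517, -0.457, 1.847, 0.362, 0.799, -0.59]}
```

View pics/a.png

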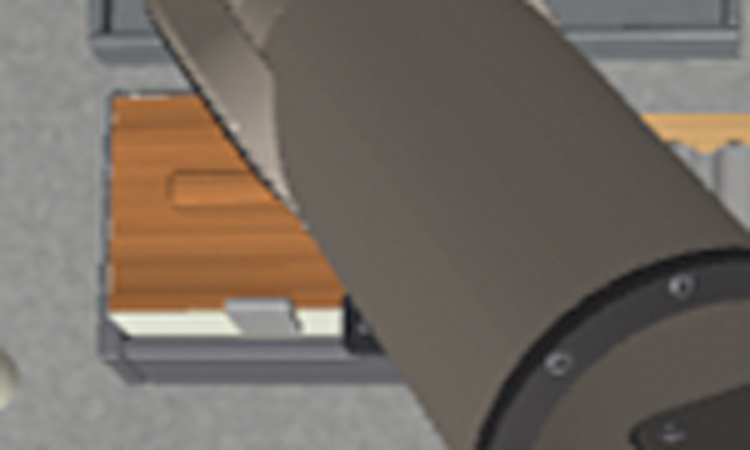

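View pics/b.png

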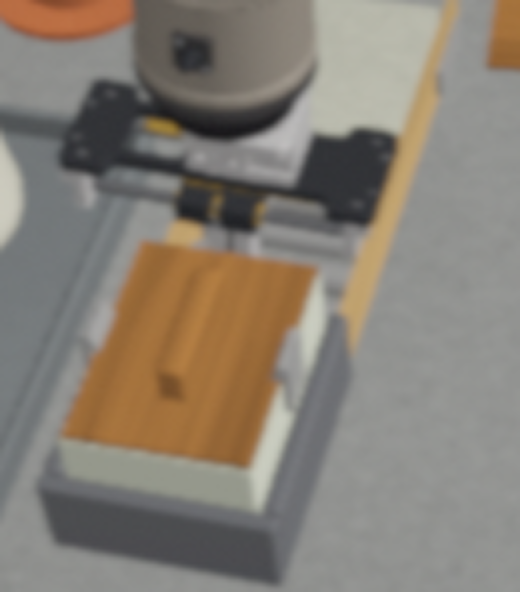

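The tub is hard against the end wall: it stops at y = 0.109 and the force builds to 17 N. I'll back off and look at the mat.

```bash
python3 -m pendant '[[[0,-0.002,0,0,0],[0,-0.005,0,0,0],[0,-0.03,0,0,0],[0,-0.06,0.03,0,0],[0,-0.06,0.09,0,0],[-0.05,-0.06,0.12,0,0],[-0.1,-0.06,0.12,0,0.03],[-0.15,-0.03,0.12,0,0.05],[-0.15,0.03,0.12,0,0.05],[-0.15,0.05,0.12,0,0.05]]]'; python3 -c "
from meas import *
st();tool();d=shot('top','t40'); hsv=cv2.cvtColor(d['image'],cv2.COLOR_RGB2HSV)
cv2.imwrite('pics/mat2.png',cv2.resize(cv2.cvtColor(d['image'][185:275,335:475],cv2.COLOR_RGB2BGR),None,fx=5.5,fy=5.5,interpolation=cv2.INTER_CUBIC))
H,S,V=[hsv[...,i].astype(int) for i in range(3)]
for p in [(360,240),(440,240),(402,250),(460,250)]: print(hsv[p[1],p[0]])
"
```

```text
clock: 47.2
eef_pos: [0.4719, 0.1623, 0.1947]
orientation: [-0.514, 0.488, -0.478, 0.519]
wrist_force: [-0.4, -0.6, -0.4]
gripper_width: 0.0371
{'clock': 47.2, 'eef_pos': [0.472, 0.162, 0.195], 'orientation': [-0.514, 0.488, -0.478, 0.519], 'wrist_force': [-0.358, -0.587, -0.406], 'gripper_width': 0.037, 'qpos': [0.094, 0.177, -0.643, 2.023, 0.19, 0.936, -0.644]}
tilt deg [ 3.78 -0.86] jaw 0.3
[ 13 155 156]
[ 13 157 175]
[ 14 133 195]
[ 13 145 163]
```

View pics/t40.png

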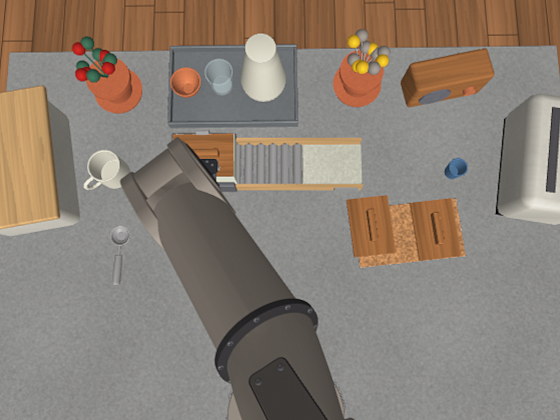

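View pics/mat2.png

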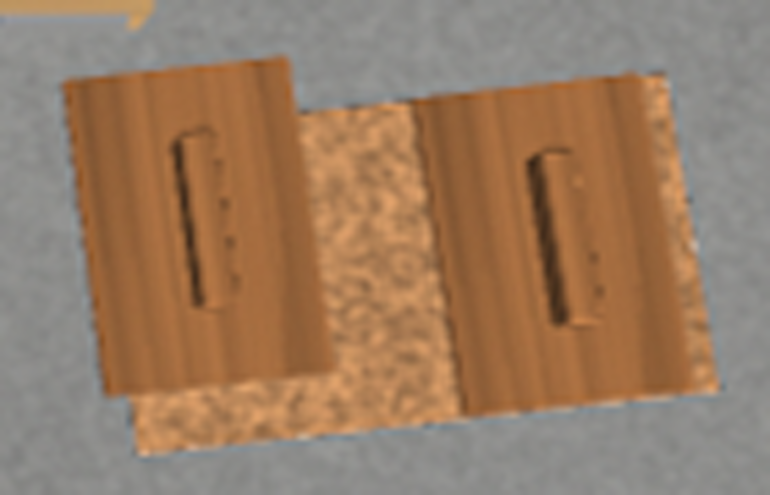

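```bash
python3 -c "
from h import *
t=grab_frame('top')
f=lambda L:[(335+x/5.5,185+y/5.5) for x,y in L]
for L in ([(62,80),(290,57),(337,370),(107,396)],[(415,100),(637,74),(693,390),(463,417)]):
  P=1000*ray(t,f(L),.018); c=P.mean(0); v=(P[0]+P[1]-P[2]-P[3])/2; print(np.round(c,1),'len',np.linalg.norm(v),'wid',np.linalg.norm(P[0]-P[1]),'ang',np.degrees(np.arctan2(v[1],v[0])))
  a=np.radians(5.7); d=c[:2]-[438.7,-318.6]; print('mat frame',d@[np.cos(a),np.sin(a)],d@[-np.sin(a),np.cos(a)])
"
```

```text
[ 454.2 -222.7   18. ] len 146.67738366105357 wid 106.62846053868253 ang 5.950807757463728
mat frame 24.921231187194724 93.84961314908846
[ 443.5 -384.1   18. ] len 147.01301087572975 wid 103.93771693920746 ang 5.733352096594348
mat frame -1.692465732219809 -65.65412278828045
```

Lid B is still inside the limits (24.9, 93.8 mm in the mat frame) but off-centre. I'll regrasp it and put it back properly.

```bash
python3 -m pendant '[[[-0.018,-0.385,0,-84.3,0.05],[-0.018,-0.385,0,-84.3,0.05],[-0.018,-0.385,0,-84.3,0.05],[-0.018,-0.385,0,-84.3,0.05],[-0.018,-0.385,0,-84.3,0.05],[-0.018,-0.385,0,-84.3,0.05],[-0.018,-0.385,-0.04,-84.3,0.05],[-0.018,-0.385,-0.09,-84.3,0.05],[-0.018,-0.385,-0.09,-84.3,0.05],[-0.018,-0.385,-0.09,-84.3,0.05]]]'; python3 -c "
from h import *
st(); tool(); w=shot('wrist','w41'); print(proj(w,[(.4542,-.2227,.048)]))"
```

```text
clock: 48.55
eef_pos: [0.4546, -0.2236, 0.1057]
orientation: [-0.034, 0.042, -0.682, 0.729]
wrist_force: [-0.4, -0.1, 0.4]
gripper_width: 0.0501
{'clock': 48.55, 'eef_pos': [0.455, -0.224, 0.106], 'orientation': [-0.034, 0.042, -0.682, 0.729], 'wrist_force': [-0.382, -0.092, 0.371], 'gripper_width': 0.05, 'qpos': [0.448, 0.285, -0.19, 2.086, 0.171, 0.772, -1.32]}
tilt deg [-0.42 -3.8 ] jaw -83.76
[[268.82224124 224.26843709]]
```

View pics/w41.png

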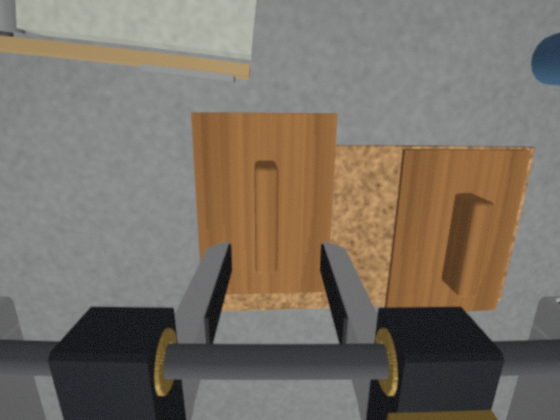

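```bash
python3 -m pendant '[[[0,0.001,-0.05,0,0.05],[0,0.001,-0.0745,0,0.05],[0,0.001,-0.0745,0,0.05],[0,0.001,-0.0745,0,0.0],[0,0.001,-0.0745,0,0.0],[0,0.001,-0.0745,0,0.0],[0,0.001,-0.0745,0,0.0],[0,0.001,-0.045,0,0],[-0.022,-0.031,-0.045,0,0],[-0.022,-0.031,-0.045,0,0]]]'; python3 -m pendant '[[[0,0,-0.015,0,0],[0,0,-0.026,0,0],[0,0,-0.0275,0,0],[0,0,-0.0275,0,0]]]'
```

```text
clock: 49.85
eef_pos: [0.4313, -0.2568, 0.0614]
orientation: [-0.033, 0.041, -0.682, 0.73]
wrist_force: [-0.4, 1.1, -1.0]
gripper_width: 0.0158
clock: 50.35
eef_pos: [0.4314, -0.2568, 0.0334]
orientation: [-0.033, 0.041, -0.682, 0.73]
wrist_force: [-4.3, -2.4, 14.7]
gripper_width: 0.0161
```

Touchdown. Releasing and retreating clear of everything.

```bash
python3 -m pendant '[[[0,0,0.001,0,0.03],[0,0,0.001,0,0.035],[0,0,0.03,0,0.04],[0,0,0.08,0,0.05],[0,0,0.14,0,0.05],[0,0.06,0.17,0,0.05],[0.0,0.12,0.17,0,0.05],[0.0,0.18,0.17,0,0.05],[0.0,0.24,0.17,0,0.05],[0.0,0.24,0.17,0,0.05]]]'; python3 -c "
from h import *
st(); d=shot('top','t50'); e=shot('side','s50')
cv2.imwrite('pics/t50c.png',cv2.resize(cv2.cvtColor(d['image'][120:275,150:475],cv2.COLOR_RGB2BGR),None,fx=2.4,fy=2.4,interpolation=cv2.INTER_CUBIC))
cv2.imwrite('pics/s50c.png',cv2.resize(cv2.cvtColor(e['image'][180:320,180:310],cv2.COLOR_RGB2BGR),None,fx=4.2,fy=4.2,interpolation=cv2.INTER_CUBIC))"
```

```text
clock: 51.6
eef_pos: [0.4314, -0.0126, 0.2033]
orientation: [-0.036, 0.043, -0.682, 0.729]
wrist_force: [-0.1, -0.8, -0.5]
gripper_width: 0.0499
{'clock': 51.6, 'eef_pos': [0.431, -0.013, 0.203], 'orientation': [-0.036, 0.043, -0.682, 0.729], 'wrist_force': [-0.115, -0.815, -0.469], 'gripper_width': 0.05, 'qpos': [0.237, 0.062, -0.423, 2.109, 0.108, 0.998, -1.704]}
```

View pics/t50c.png

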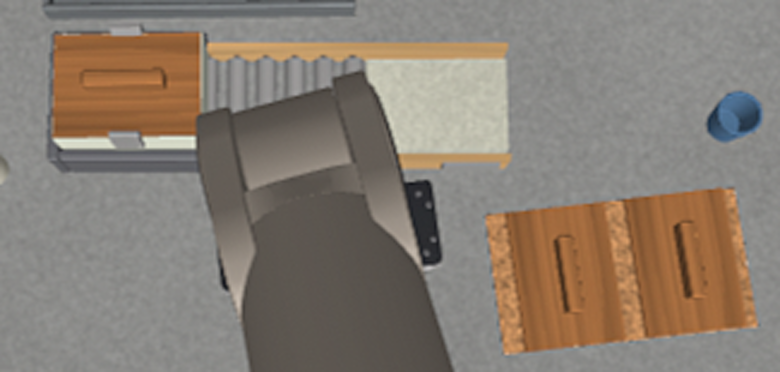

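View pics/s50c.png

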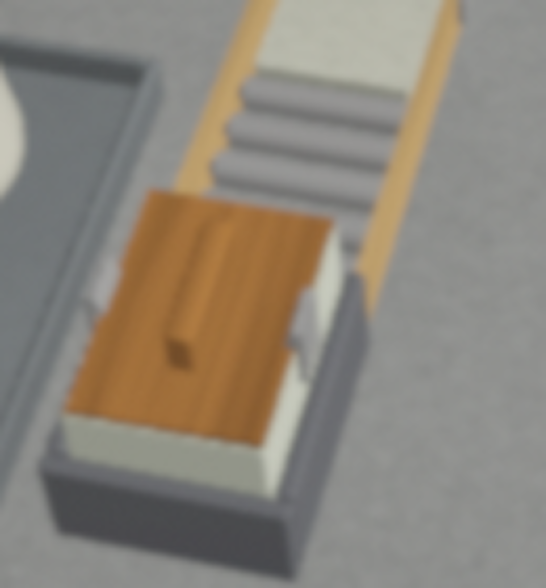

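View pics/s50.png

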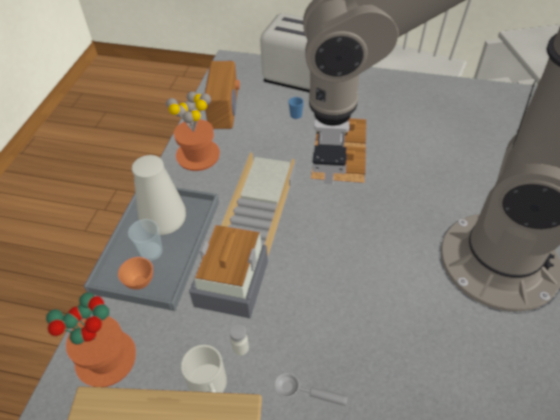

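```bash
python3 -c "
from h import *
t=grab_frame('top'); f=lambda L:[(150+x/2.4,120+y/2.4) for x,y in L]
print('lid',np.round(1000*ray(t,f([(53,34),(200,32),(201,137),(53,135)]),.113),1))
print('tub -y rim',np.round(1000*ray(t,f([(205,34)]),.108),1))
for L in ([(510,214),(606,203),(628,340),(528,352)],[(626,201),(733,188),(755,327),(643,337)]):
  P=1000*ray(t,f(L),.018); c=P.mean(0);a=np.radians(5.7); d=c[:2]-[438.7,-318.6]; print(np.round(c,1),'mat frame',d@[np.cos(a),np.sin(a)],d@[-np.sin(a),np.cos(a)],[np.round(np.linalg.norm(P[i]-P[(i+1)%4])) for i in range(4)])
"
```

```text
lid [[670.7 267.1 113. ]
 [671.1 118.5 113. ]
 [562.5 116.8 113. ]
 [566.1 264.3 113. ]]
tub -y rim [[670.5 113.9 108. ]]
[ 429.7 -260.7   18. ] mat frame -3.183249951359556 58.46121805083616 [np.float64(103.0), np.float64(146.0), np.float64(105.0), np.float64(146.0)]
[ 443.2 -388.7   18. ] mat frame -2.4457470649676685 -70.19224581246034 [np.float64(115.0), np.float64(148.0), np.float64(117.0), np.float64(144.0)]
```

All checks pass: the tub is at y≈0.191, where the push stopped it, the lid is flush under both clips, and the spare lids are on the mat. Handing in.

```bash
python3 -c "
from rig import workorder
print(workorder.close_job())"
```

```text
the job is handed in; nothing more can be done
None
```

I finished every step and handed the job in, but one force spike during the first lid test may have failed the run. While I pressed the first lid, the wrist force read about (-41, 2, 115) N. Its size is about 122 N, just over the 120 N limit, although no single axis passed 120 N. I backed off right away and pressed the other lids in about 1–2 mm steps; the peak after that was about 46 N.

- **Jars:** both jars stood upright in the tub when I last saw inside it, just before the third lid went on.
- **Lids:** the lid that started nearest the mat and the middle one both stopped about 10 mm high, even when nudged around. The third lid, the one furthest from the mat, dropped in flush with both clips over its plate. Pressing on its handle stopped the fingertips at 0.143 m, the height expected for a seated lid.
- **Tub:** I pushed it along the rollers until it stopped hard against the end wall, with the force rising to 17 N. The last picture puts its centre at y ≈ 0.191 m, which matches where the push stopped. The end wall itself was not measured separately.
- **Spare lids:** the middle lid was knocked partly off the mat during the run, so I picked it up and laid it back. Both lids now look flat and side by side, about (-3, 58) and (-2, -70) mm from the mat's centre.
- **Bystanders:** the mug, shaker, spoon and egg cup looked unmoved in the last pictures. I did not measure their positions.

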